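# Set a board in the saw board for the long cut: flip stop down, board home, cam shut

### The job

Get the loose redwood board ready for sawing to the longer length, pushing with the fingertips only and never lifting the board: first push down the left-hand flip stop, the one farther from the saw cut in the fence, and leave the other one up. Then push the board flat against the fence and along it until its left end butts against the lowered stop. Last, push the black cam lever round to the right until the steel cam jams the board firmly against the fence; leave the stop blocks and the things lying about where they are.

Things in the scene. Friction and masses are not known exactly. Their poses are not given: they have to be found in the camera images.
- saw_board: Sawing board, fixed: plywood base 190 (x) x 302 (y) mm, top face 45 mm above the bench. Origin on the bench under it, +x to the fence, +y left, z up. Wooden fence along y: front face at x = +65 mm, top at z = 87 mm. Saw kerf through the fence at y = -10 mm. Base reaches x -95 to +95, y -160 to +142 mm.
- board: Loose redwood board, 55 (x) x 150 (y) x 30 (z) mm, about 0.14 kg, lying flat on the base, right of the far stop and up to 30 mm off the fence. Origin: centre of its underside (45 mm above the bench). Long axis y, roughly along the fence. Pushed at the middle of an end it keeps straight along the fence.
- far_stop_hinge (a point): Hinge axis (parallel to the fence) of the left-hand, far flip stop, 99 mm above the bench, in an aluminium block on the fence; axes as the saw board's. When the stop is down its 20 mm wide steel arm reaches 36 mm out from the fence side of the axis (towards -x), its flat top 4 mm above the axis, its foot hanging to 6 mm over the base; its right face, the stop face, lies at y = -10 mm from here.
- far_stop (a joint): Angle of the far stop's L-shaped arm, rad: 0 = down, about 1.35 to 1.75 at the start (up: 36 mm arm upright over the axis, foot pointing 51 mm to -x). Stiff hinge, stays where left. Push the arm over from its back (fence's far side) 15 to 30 mm above the axis towards -x, then down on its top: a few N. Pressing the upright arm straight down jams.
- near_stop_hinge (a point): The same point of the right-hand, near flip stop (same make), about 70 mm to the right of the far one. Both blocks are clamped to the fence and must stay there.
- near_stop (a joint): Angle of the near stop's arm, rad: 0 = down, about 1.35 to 1.75 at the start. It must stay up (the board passes under it).
- cam_lever (a joint): Cam lever's angle, rad, about the upright axis at cam_pivot. At 0 the lever points 150 deg from the saw board's +x (to the front left); it grows anticlockwise seen from above, so the tip swings along the front to the right. Starts at 0 to 0.3. The cam meets the board at about 1.3; pushed at the tip with about 10 N it jams some 0.05 to 0.3 further on, and stays there. Stop at 2.0.
- cam_pivot (a point): Pivot of the cam lever, fixed on the saw board at x = -12, y = +70 mm, 57 mm above the bench. Round it, under the lever, a steel eccentric disc (radius 18 mm, 22 mm high, centre 7 mm off the pivot) that presses on the board's front edge as the lever turns. Lever open: the board has 6 to 9 mm of play between disc and fence.
- lever_tip (a point): Centre of the lever's round end (radius 9 mm), 92 mm from the pivot. The lever is a black bar 14 mm wide, 56 to 68 mm above the bench.
- wing_bolt: steel bolt with a wing nut, 45 x 77 x 18 mm, lying on the front right corner of the saw board's base; leave it alone (origin: centre of its underside)
- pliers: combination pliers with red handles, 61 x 146 x 14 mm, lying on the bench in front of the saw board; leave alone
- sanding_block: brown sanding block, 63 x 114 x 31 mm, on the bench to the left; leave alone
- green_case: flat green case, 60 x 85 x 26 mm, on the bench behind the saw board; leave alone
- scissors: scissors, 87 x 170 x 12 mm, on the bench at the front right; leave alone

How it is judged:
By the outcome, as a careful person would: the job done as asked, in the order asked, and still so for the second after the job is handed in, with the robot touching nothing.
It also fails if it takes over 67 s, if anything falls off the work surface, if the arm or the gripper's body presses on something with over 40 N, if the wrist force passes 120 N, or if a joint passes its speed limit or range.

### The arm

A 6-joint arm with a two-finger parallel gripper is mounted at the origin on a cart in front of the work surface, level with it; the furniture and walls round the work are solid. World frame = base frame: x ahead of the robot, y to its left, z up, the work surface at z = 0. Lengths are in mm, angles in rad, forces in N, time in s.
With the tool pointing down it reaches from about 350 to 975 mm from the base axis. Payload 7.1 kg.
Tool frame: the origin (TCP) lies at the very end of the fingers, on their centre line; the grasp point (between the pads) lies 19 mm behind it (ctrl.grasp_offset is the distance from the TCP to the grasp point, in mm); z points along the fingers, y is the line along which they close (so a half turn about z gives the same grasp; the last joint's range is limited). The gripper opens to 88 mm and grips with 3 to 60 N. Pads are 20 mm wide; open, the fingers measure 115 mm over their backs; the gripper's body (75 mm by 178 mm) begins 61 mm behind the grasp point.
Start: joints at [1.295, 0.423, 1.63, -0, 1.089, -0.019], TCP at [158.71, 604.496, 222.675] pointing down, gripper open.
Joint ranges: [-3, 3], [-0.9, 2.11], [0.09, 2.58], [-1.31, 4.45], [0.11, 2.69], [-2.54, 2.54]. Speed limits (rad/s): [2.39, 2.39, 3.01, 3.14, 3.14, 3.14].

### API

Orientations are given as a rotation vector (axis times angle).
In Python, from workcell import ctrl, viewer, ticket, models gives the robot as it stands.
- The arm moves only by the tool play_rows, never from a script. Its arguments are lists of equal length, an entry for each row: "dp": the shift along the world's x, y, z in mm, a list of three; "yaw": the turn about the world's z in degrees. In form: {"dp": [[tx, ty, tz], ...], "yaw": [yaw, ...]}. A call has 1 to 8 rows; each row shifts and turns the commanded pose from where the row before left it; what a row does not reach is not made up. A row lasts 1/12 s, in which the tool goes at most 41.7 mm and 7.16 degrees, less where a joint would pass 70% of its speed; a pose out of reach is approached as far as the arm can. A call is refused whole if a number of a shift passes 41.7 or a number of a turn 7.16, either way. A call with a gripper value outside its range is refused whole. "gripper" is the closure, from 0 (fully open) to 1 (shut), set as the call begins (left out, the last holds). The fingers move at their own pace and stop on an object; the grip force is fixed at half the most. Time passes only in rows, so rows that do not move let the fingers close. It gives the time, the measured TCP pose, the force, the opening and the grip force at its end, in the units of the state.
- ctrl.get_obs(): the state, without advancing time (a new reading comes with each control period).
- viewer.get_image(name): name is "scene" or "side" or "wrist"; returns a dict with "pixels" (384x512x3 uint8, red, green, blue), "range_z" (384x512 float32, mm along the optical axis (not along the pixel's ray), 0 where there is no reading), "fx", "fy", "cx", "cy" (pixels), "dist_coeffs" ([k1, k2, p1, p2, k3] as OpenCV has them; the pictures are not rectified), "T" (4x4, takes a point from camera to world coordinates); the wrist camera has in their place "hand_eye" (4x4, takes a point from camera to tool coordinates, whose origin is the TCP and whose axes are the flange's). Camera axes: x right, y up, looking along -z (the intrinsics and any distortion apply to the point x, -y, -z); pixel columns grow to the right and rows downward; lengths in mm; the calibration is good to about 2 mm. A picture is of the moment at which its call begins: read the wrist's pose just before it.
- ticket.close_job(): hands the job in; it is judged then, once.
Trained networks look in a picture, given as the dict that the camera call returned (one of the last four; its "shot" number tells which), for a name from the list of things; names that differ only in an ending like _2 or _b are one class to them, and where a whole thing is asked for, a point or a joint stands for the part that bears it (a point fixed in the world has none). Each returns a list of dicts, best first, with "conf" (0 to 1); they miss things now and then, are a little off and sometimes report something else, mostly with a low value. They report only what shows in the picture. A call takes as long as a camera call.
- models.look_for(picture, name): "bbox" ([centre column, centre row, width, height] in pixels, round what is visible of it).
- models.landmark_of(picture, name): "location" ([column, row] in pixels: a listed point, or the origin of a listed thing).
The state is a dict: "t": time; "qpos": joint angles; "qvel": joint speeds; "joint_torque": joint torques, N m; "ee_pos": TCP position; "orientation": TCP orientation; "ft_force": force on the tool from outside, world axes, zero at the start; "moment": the same for the moment, N m; "width": finger opening in mm; "grasp_force": force on a finger pad.
Only numpy, scipy, OpenCV 4.12 (cv2) and the standard library are available. Lean on these libraries where they do the work, as an engineer would, in place of code of your own. Each camera call takes 0.05 s, during which the arm holds its last target. There are 200 camera calls.

## Working session

There is one attempt and no reset: what is moved stays moved. The work goes in short steps, Python scripts to look and compute and a tool call to move; the robot and the scene stay as the last step left them, time stands still between calls to the robot, and variables do not carry over. Pictures are saved under pics/ and viewed, at most 10 in all, crops included, and the job is handed in when it is done.

Besides the shell and the picture viewer there is one more tool, called as a command line: name --pt "numbers of a row" for each row, then --argument value for the rest. play_rows: Moves the arm, as the interface text tells. Its arguments: {"type":"object","properties":{"dp":{"type":"array"},"yaw":{"type":"array"},"gripper":{"type":"number"}},"required":["dp","yaw"]}

```bash
mkdir -p pics; cat > h.py <<'E'
import numpy as np, cv2
from workcell import ctrl, viewer, ticket, models
from scipy.spatial.transform import Rotation as R
def T_of(im,obs=None):
    if 'T' in im: return np.array(im['T'])
    W=np.eye(4); W[:3,:3]=R.from_rotvec(obs['orientation']).as_matrix(); W[:3,3]=obs['ee_pos']
    return W@np.array(im['hand_eye'])
def ray(im,px,T):
    K=np.array([[im['fx'],0,im['cx']],[0,im['fy'],im['cy']],[0,0,1.]])
    u=cv2.undistortPoints(np.array([[px]],float),K,np.array(im['dist_coeffs'],float))[0,0]
    d=np.array([u[0],-u[1],-1.]); return T[:3,3],T[:3,:3]@d
def at_z(im,px,T,z):
    o,d=ray(im,px,T); return o+d*(z-o[2])/d[2]
def depth_pt(im,px,T):
    o,d=ray(im,px,T); c,r=int(round(px[0])),int(round(px[1]))
    return o+d*float(im['range_z'][r,c])
def save(im,n,s=1): cv2.imwrite('pics/'+n,cv2.resize(im['pixels'][:,:,::-1],None,fx=s,fy=s))
E
python3 - <<'E'
from h import *
np.set_printoptions(precision=1,suppress=True)
print(ctrl.get_obs())
Z=dict(saw_board=0,board=45,far_stop_hinge=99,near_stop_hinge=99,cam_pivot=57,lever_tip=62,wing_bolt=45,pliers=0,sanding_block=0,green_case=0)
out=[]
for n in ('scene','side'):
    im=viewer.get_image(n);T=T_of(im); out.append(im['pixels'])
    save(im,n+'0.png',1.5)
    print(n,T[:3,3])
    for k,z in Z.items():
        for l in models.landmark_of(im,k)[:2]:
            print(k,round(l['conf'],2),np.array(l['location']),at_z(im,l['location'],T,z))
E
```

```text
{'t': 0.0, 'qpos': array([ 1.3,  0.4,  1.6, -0. ,  1.1, -0. ]), 'qvel': array([ 0.,  0.,  0., -0., -0., -0.]), 'joint_torque': array([  0. , -54.5, -27.4,   0.1,   0. ,  -0. ]), 'ee_pos': array([158.6, 604. , 221.9]), 'orientation': array([-0.4, -3.1,  0. ]), 'ft_force': array([-0.5, -0.4,  0.6]), 'moment': array([ 0., -0.,  0.]), 'grasp_force': 0.0, 'width': 87.8225944897413}
scene [-191.3 -429.8  724.2]
saw_board 0.95 [239.8 208.8] [545.3 220.2   0. ]
board 0.65 [258.1 197.2] [573.2 174.7  45. ]
far_stop_hinge 0.49 [225.5 161.5] [598.1 316.9  99. ]
far_stop_hinge 0.34 [144.1 200.2] [320.3 350.3  99. ]
near_stop_hinge 0.68 [243.9 164.6] [617.6 262.3  99. ]
cam_pivot 0.85 [220.6 189.5] [524.1 271.7  57. ]
lever_tip 0.83 [194.5 198. ] [443.6 294.7  62. ]
wing_bolt 0.65 [261.7 224.9] [481.1  90.5  45. ]
pliers 0.6 [189.2 244.1] [346.8 224.    0. ]
sanding_block 0.56 [142.2 198.9] [402.1 483.8   0. ]
green_case 0.65 [303.5 191.8] [731.8 123.2   0. ]
side [ 372.6 1330.  1041.9]
saw_board 0.71 [253. 220.] [546.8 219.4   0. ]
board 0.77 [249.6 199.1] [567.8 166.5  45. ]
far_stop_hinge 0.57 [226.2 213.9] [616.4 312.1  99. ]
cam_pivot 0.65 [253.5 221.7] [534.4 287.7  57. ]
lever_tip 0.6 [280.2 231. ] [445.5 320.1  62. ]
lever_tip 0.55 [227.7 214.2] [620.9 272.8  62. ]
wing_bolt 0.48 [276.9 189. ] [483.1  95.8  45. ]
pliers 0.47 [313.2 227.5] [343.9 220.8   0. ]
sanding_block 0.97 [285.1 285.7] [408.8 480.1   0. ]
green_case 0.75 [285.4 285.9] [407.9 480.7   0. ]
green_case 0.64 [200.  196.6] [753.3 131.7   0. ]
```

```bash
python3 - <<'E'
from h import *
np.set_printoptions(precision=3,suppress=True)
a=cv2.imread('pics/scene0.png'); b=cv2.imread('pics/side0.png')
c=np.hstack([cv2.resize(a[180:420,150:550],None,fx=1,fy=1),b[180:420,250:650]])
cv2.imwrite('pics/c0.png',c)
o=ctrl.get_obs(); im=viewer.get_image('wrist')
print(np.array(im['hand_eye']),im['fx'],R.from_rotvec(o['orientation']).as_matrix())
E
```

```text
[[   0.001    0.961    0.275   75.87 ]
 [   1.      -0.001    0.001    0.427]
 [   0.001    0.275   -0.961 -162.926]
 [   0.       0.       0.       1.   ]] 288.55030579986243 [[-0.967  0.254  0.   ]
 [ 0.254  0.967 -0.   ]
 [-0.    -0.    -1.   ]]
```

View pics/c0.png

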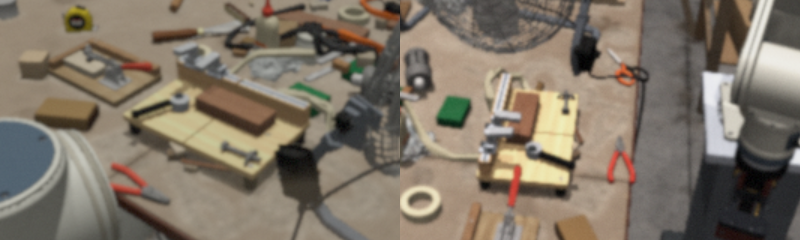

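play_rows --pt "23 -27 2" --pt "23 -27 2" --pt "23 -27 2" --pt "23 -27 2" --pt "23 -27 2" --pt "23 -27 2" --pt "23 -27 2" --yaw '[2,2,2,2,2,2,2]' --gripper 1

```text
t: 1.73
ee_pos: [320.6, 414.1, 237.0]
orientation: [0.016, 3.141, 0.0]
ft_force: [0.7, -0.0, 0.3]
width: 44.4
grasp_force: 0.0
```

play_rows --pt "23 -27 2" --pt "23 -27 2" --pt "23 -27 2" --pt "23 -27 2" --pt "23 -27 2" --pt "23 -27 2" --pt "23 -27 2" --pt "0 0 0" --yaw '[3,3,3,3,3,3,3,0]'

```text
t: 2.4
ee_pos: [484.3, 222.9, 251.4]
orientation: [-0.551, 3.09, -0.002]
ft_force: [-0.1, 0.4, -0.2]
width: 0.2
grasp_force: 0.0
```

```bash
cat > w.py <<'E'
from h import *
import sys
np.set_printoptions(precision=1,suppress=True)
o=ctrl.get_obs(); im=viewer.get_image('wrist'); T=T_of(im,o)
print(o['t'],o['ee_pos'],R.from_rotvec(o['orientation']).as_matrix()[:2,1],o['ft_force'],o['width'],T[:3,3])
im2=dict(im,pixels=im['pixels'].copy())
Z=dict(saw_board=0,board=45,far_stop_hinge=99,near_stop_hinge=99,cam_pivot=57,lever_tip=62,wing_bolt=45)
for k,z in Z.items():
    for l in models.landmark_of(im,k)[:2]:
        print(k,round(l['conf'],2),np.array(l['location']),at_z(im,l['location'],T,z))
        cv2.circle(im2['pixels'],tuple(int(v) for v in l['location']),2,(0,255,0),-1)
save(im2,sys.argv[1],1.5)
np.savez('last.npz',**{k:np.array(v) for k,v in im.items()},Tw=T)
E
python3 w.py w1.png
```

```text
2.4 [484.3 222.9 251.4] [-0.3  0.9] [-0.1  0.4 -0.2] 0.24400586453907636 [412.8 197.5 414.1]
saw_board 0.6 [238.5 198.1] [539.9 218.8   0. ]
board 0.92 [201.8 217.4] [569.4 178.7  45. ]
board 0.44 [164.2 135.7] [481.  101.3  45. ]
cam_pivot 0.63 [288.1 219.8] [527.9 287.4  57. ]
wing_bolt 0.97 [160.7 132. ] [478.1  96.   45. ]
```

View pics/w1.png

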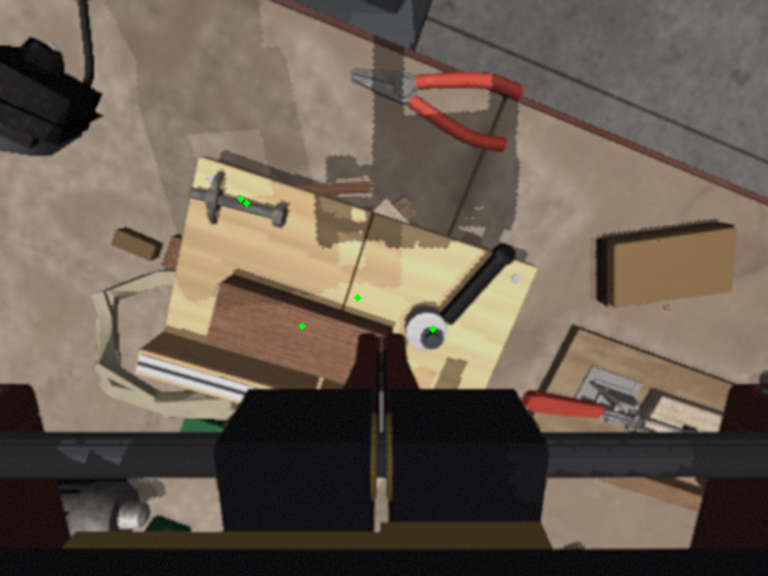

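play_rows --pt "-35 5 0" --pt "-35 5 0" --pt "-35 5 0" --pt "-20 5 0" --pt "0 0 0" --yaw '[-5,-5,-5,-2,0]'

```text
t: 3.22
ee_pos: [351.7, 246.8, 250.4]
orientation: [0.092, -3.138, 0.001]
ft_force: [-0.4, -0.7, 0.2]
width: 0.4
grasp_force: 0.0
```

```bash
python3 - <<'E'
from h import *
np.set_printoptions(precision=1,suppress=True)
f=np.load('last.npz'); im={k:f[k] for k in f.files}
for p in [(200,157),(535,267),(345,307),(372,213)]: print(at_z(im,np.array(p)/1.5,im['Tw'],45))
E
python3 w.py w2.png
```

```text
[457.9  55.8  45. ]
[446.3 352.6  45. ]
[538.8 208.9  45. ]
[451.8 203.1  45. ]
3.2167 [351.7 246.8 250.4] [-0.1  1. ] [-0.4 -0.7  0.2] 0.37968089694425927 [276.4 243.1 413.5]
lever_tip 0.65 [297.  242.9] [440.8 310.   62. ]
wing_bolt 0.75 [142.8 254.7] [480.2  97.3  45. ]
```

View pics/w2.png

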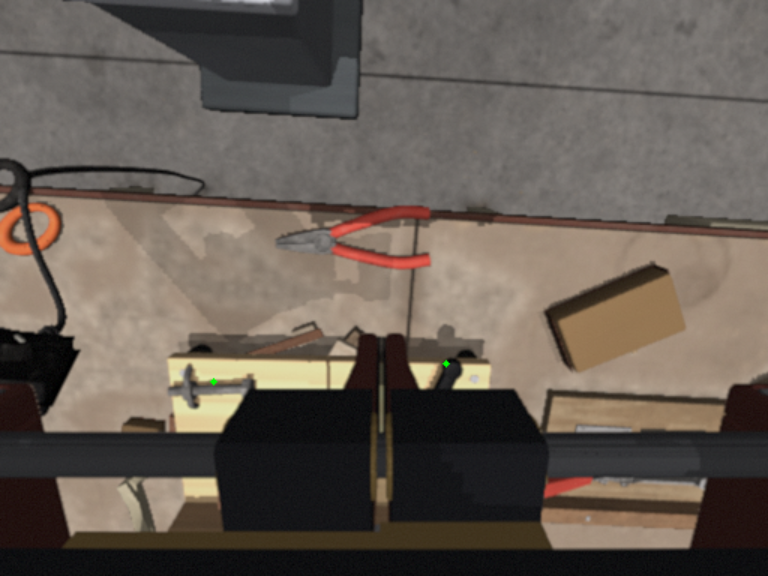

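play_rows --pt "36 3 3" --pt "36 3 3" --pt "36 3 3" --pt "36 3 3" --pt "36 3 3" --pt "36 3 3" --pt "36 3 3" --pt "30 0 0" --yaw '[0,0,0,0,0,0,0,0]'

```text
t: 4.28
ee_pos: [640.8, 267.3, 271.6]
orientation: [-0.089, 3.139, 0.001]
ft_force: [0.2, -0.7, -0.0]
width: 0.7
grasp_force: 0.0
```

```bash
python3 w.py w3.png
```

```text
4.2833 [640.8 267.3 271.6] [-0.1  1. ] [ 0.2 -0.7 -0. ] 0.7128038233159076 [565.  263.5 434.5]
saw_board 0.57 [220.5  91.7] [541.8 214.3   0. ]
board 0.89 [189.1 108.7] [567.4 179.3  45. ]
board 0.27 [273.6  82.3] [529.1 286.2  45. ]
far_stop_hinge 0.71 [300.1 153.7] [610.  319.8  99. ]
far_stop_hinge 0.66 [225.4  90.4] [545.4 230.9  99. ]
near_stop_hinge 0.62 [249.8 153.4] [613.  261.3  99. ]
cam_pivot 0.87 [273.9  85.2] [533.5 286.1  57. ]
lever_tip 0.96 [305.7   2.1] [443.6 315.   62. ]
wing_bolt 0.8 [123.3  30.1] [480.2  99.9  45. ]
wing_bolt 0.58 [248. 151.] [617.7 258.4  45. ]
```

View pics/w3.png

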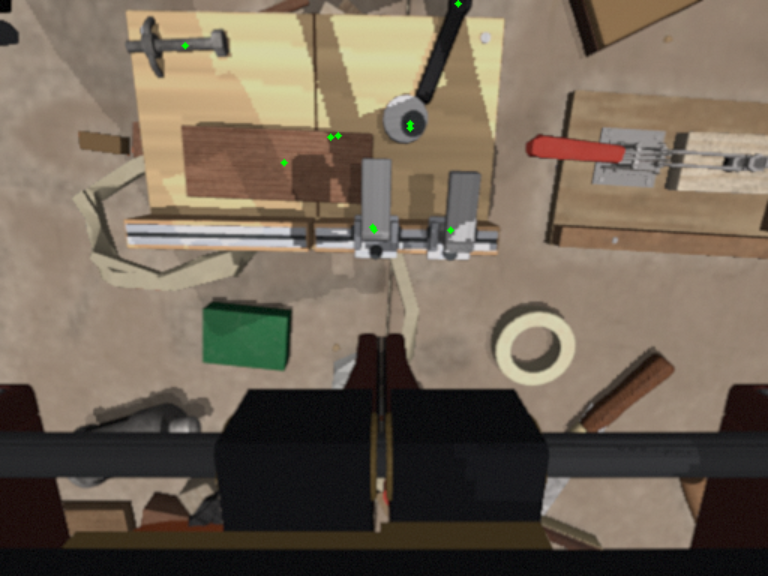

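```bash
python3 - <<'E'
from h import *
np.set_printoptions(precision=1,suppress=True)
f=np.load('last.npz'); im={k:f[k] for k in f.files}; T=im['Tw']
for n,z,ps in [('board',75,[(183,127),(373,136),(370,203),(187,195)]),('base',45,[(127,10),(503,18),(316,12),(316,215)]),
 ('fence',87,[(127,221),(497,230)])]:
    for p in ps: print(n,p,at_z(im,np.array(p)/1.5,T,z),depth_pt(im,np.array(p)/1.5,T))
for n,ps in [('near',[(376,163),(376,180),(376,200),(376,215),(376,232),(376,250),(366,180),(388,180)]),('far',[(463,177),(463,195),(461,215),(460,230),(450,250),(452,190),(476,190)]),('tip',[(459,4)])]:
    for p in ps: print(n,p,depth_pt(im,np.array(p)/1.5,T))
E
```

```text
board (183, 127) [544.5 107.3  75. ] [544.6 107.6  75.6]
board (373, 136) [542.8 255.9  75. ] [540.9 255.2  45.6]
board (370, 203) [594.6 256.2  75. ] [589.8 257.4 133.5]
board (187, 195) [596.7 107.1  75. ] [596.5 108.   77.2]
base (127, 10) [457.6  55.5  45. ] [457.8  55.9  45.8]
base (503, 18) [446.3 353.7  45. ] [446.6 353.5  45.9]
base (316, 12) [450.7 205.2  45. ] [437.9 198.7   1.5]
base (316, 215) [610.3 208.   45. ] [610.2 208.1  45.7]
fence (127, 221) [618.8  62.9  87. ] [618.6  63.7  88.3]
fence (497, 230) [609.  359.3  87. ] [608.8 358.9  88.7]
near (376, 163) [563.3 260.  132.8]
near (376, 180) [574.3 260.6 133.6]
near (376, 200) [587.4 261.4 135.3]
near (376, 215) [597.5 261.9 135. ]
near (376, 232) [609.1 262.5 135.5]
near (376, 250) [628.1 263.2 101.5]
near (366, 180) [574.6 253.9 134.1]
near (388, 180) [573.8 268.7 134.3]
far (463, 177) [568.8 317.4 142.4]
far (463, 195) [580.4 319.  140. ]
far (461, 215) [593.8 319.5 138.2]
far (460, 230) [604.1 320.1 137.3]
far (450, 250) [618.8 315.1 134.6]
far (452, 190) [577.5 311.1 142.1]
far (476, 190) [576.6 327.  141.3]
tip (459, 4) [446.5 314.4  69.2]
```

play_rows --pt "4 17 -24" --pt "4 17 -24" --pt "4 18 -24" --pt "0 0 -27" --pt "0 0 -27" --pt "0 0 -27" --pt "0 0 0" --yaw '[0,0,0,0,0,0,0]'

```text
t: 5.27
ee_pos: [645.5, 318.3, 113.2]
orientation: [0.091, -3.132, 0.006]
ft_force: [-1.4, -0.4, -0.8]
width: 0.2
grasp_force: 0.0
```

play_rows --pt "-8 0 0" --pt "-8 0 0" --pt "-8 0 0" --pt "-8 0 0" --pt "-8 0 0" --pt "-6 0 0" --pt "0 0 0" --yaw '[0,0,0,0,0,0,0]'

```text
t: 5.85
ee_pos: [602.2, 319.6, 119.4]
orientation: [0.091, -3.14, -0.0]
ft_force: [-0.3, -0.2, 1.1]
width: 0.7
grasp_force: 0.3
```

play_rows --pt "0 0 14" --pt "-7 0 0" --pt "-7 0 0" --pt "0 0 -8" --pt "0 0 -8" --pt "0 0 -6" --pt "0 0 -4" --pt "0 0 0" --yaw '[0,0,0,0,0,0,0,0]'

```text
t: 6.52
ee_pos: [589.1, 319.1, 104.7]
orientation: [0.09, -3.138, 0.002]
ft_force: [0.8, 0.0, -1.0]
width: 0.0
grasp_force: 0.0
```

play_rows --pt "0 0 -2" --pt "0 0 -2" --pt "0 0 -1" --pt "0 0 0" --yaw '[0,0,0,0]'

```text
t: 6.85
ee_pos: [590.0, 319.5, 103.2]
orientation: [-0.09, 3.14, 0.0]
ft_force: [-4.1, -1.9, 10.6]
width: 0.4
grasp_force: 5.2
```

play_rows --pt "0 0 -1" --pt "0 0 0" --yaw '[0,0]'

```text
t: 7.02
ee_pos: [590.0, 319.5, 103.0]
orientation: [-0.09, 3.14, 0.0]
ft_force: [-5.8, -3.5, 16.0]
width: 0.6
grasp_force: 8.1
```

play_rows --pt "0 0 30" --pt "0 0 40" --pt "-8 -17 10" --pt "-8 -17 0" --pt "-8 -17 0" --pt "-8 -17 0" --pt "-8 -17 0" --pt "-8 -17 0" --yaw '[0,0,-7,-7,-7,-7,-7,-7]'

```text
t: 7.68
ee_pos: [541.6, 216.7, 180.9]
orientation: [1.05, 2.96, 0.001]
ft_force: [0.1, -0.2, 0.6]
width: 0.4
grasp_force: 0.0
```

play_rows --pt "-8 -17 0" --pt "-8 -17 0" --pt "0 -6 -10" --pt "0 0 -10" --pt "0 0 -10" --pt "0 0 -10" --pt "0 0 -10" --pt "0 0 0" --yaw '[-7,-7,-7,-7,-7,-7,-7,0]'

```text
t: 8.35
ee_pos: [524.9, 177.1, 129.1]
orientation: [-2.181, -2.26, 0.003]
ft_force: [-0.6, -0.5, -0.4]
width: 0.6
grasp_force: 0.0
```

```bash
python3 - <<'E'
from h import *
np.set_printoptions(precision=2,suppress=True)
o=ctrl.get_obs();print(o['qpos'],o['ee_pos'],R.from_rotvec(o['orientation']).as_matrix()[:2,:2],o['ft_force'])
im=viewer.get_image('side'); cv2.imwrite('pics/s1.png',cv2.resize(im['pixels'][120:270,160:360,::-1],None,fx=4,fy=4,interpolation=cv2.INTER_CUBIC))
E
python3 w.py w4.png
```

```text
[ 0.3   0.45  1.85 -0.    0.84  0.27] [524.92 177.06 129.14] [[-0.04  1.  ]
 [ 1.    0.04]] [-0.57 -0.46 -0.36]
8.4 [525.3 177.3 130. ] [1. 0.] [ 0.2 -0.   0.8] 0.5111423839405723 [521.9 253.1 292.9]
saw_board 0.73 [277.  145.4] [546.2 220.3   0. ]
board 0.95 [302.8 194.3] [568.4 183.   45. ]
cam_pivot 0.63 [146.1  14. ] [440.7 317.   57. ]
cam_pivot 0.62 [267.2  64.7] [530.2 286.8  57. ]
lever_tip 0.77 [146.   12.6] [442.4 316.5  62. ]
```

View pics/s1.png

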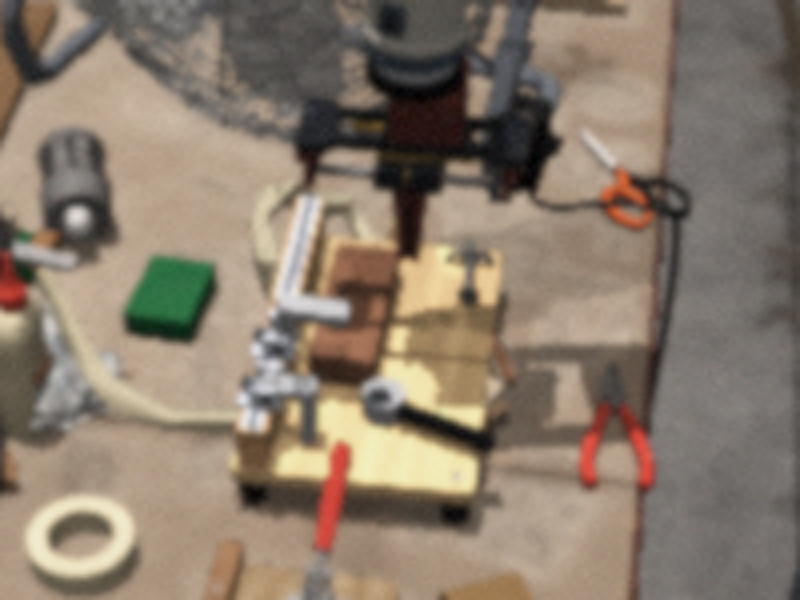

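play_rows --pt "-6 2 -30" --pt "0 0 -30" --pt "0 0 -8" --pt "4 0 0" --pt "4 0 0" --pt "4 0 0" --pt "4 0 0" --pt "0 0 0" --yaw '[0,0,0,0,0,0,0,0]'

```text
t: 9.47
ee_pos: [537.7, 179.8, 64.0]
orientation: [2.176, 2.264, 0.004]
ft_force: [0.6, 0.2, -0.3]
width: 0.5
grasp_force: 0.0
```

play_rows --pt "3 0 0" --pt "3 0 0" --pt "2 0 0" --pt "1 0 0" --pt "0 0 0" --yaw '[0,0,0,0,0]'

```text
t: 9.88
ee_pos: [545.0, 179.5, 62.8]
orientation: [2.177, 2.265, 0.0]
ft_force: [-0.4, -0.3, 1.4]
width: 0.5
grasp_force: 0.4
```

play_rows --pt "2 0 0" --pt "1 0 0" --pt "1 0 0" --pt "0 0 0" --yaw '[0,0,0,0]'

```text
t: 10.22
ee_pos: [548.4, 179.5, 62.6]
orientation: [-2.176, -2.265, 0.001]
ft_force: [-3.3, 0.9, 2.8]
width: 0.2
grasp_force: 1.5
```

play_rows --pt "2 0 0" --pt "2 0 0" --pt "0 0 0" --yaw '[0,0,0]'

```text
t: 10.47
ee_pos: [548.5, 179.3, 62.2]
orientation: [-2.173, -2.261, 0.011]
ft_force: [-14.7, 1.6, 12.1]
width: 0.4
grasp_force: 7.8
```

play_rows --pt "-10 0 0" --pt "0 0 30" --pt "0 -15 30" --pt "10 -30 10" --pt "20 -30 0" --pt "20 -25 0" --pt "0 0 0" --yaw '[0,0,0,0,0,0,0]'

```text
t: 11.05
ee_pos: [597.0, 75.8, 133.9]
orientation: [2.177, 2.258, 0.006]
ft_force: [0.4, 0.0, 0.2]
width: 0.0
grasp_force: 0.0
```

```bash
python3 w.py w5.png
```

```text
11.05 [597.   75.8 133.9] [1. 0.] [0.4 0.  0.2] 0.018389248175733383 [592.8 151.7 296.7]
saw_board 0.85 [207.3  33.6] [549.  218.3   0. ]
board 0.65 [242.2  68.9] [583.7 183.6  45. ]
lever_tip 0.59 [242.5  72.2] [584.6 179.1  62. ]
wing_bolt 0.58 [124.1 171.1] [481.3  95.7  45. ]
```

View pics/w5.png

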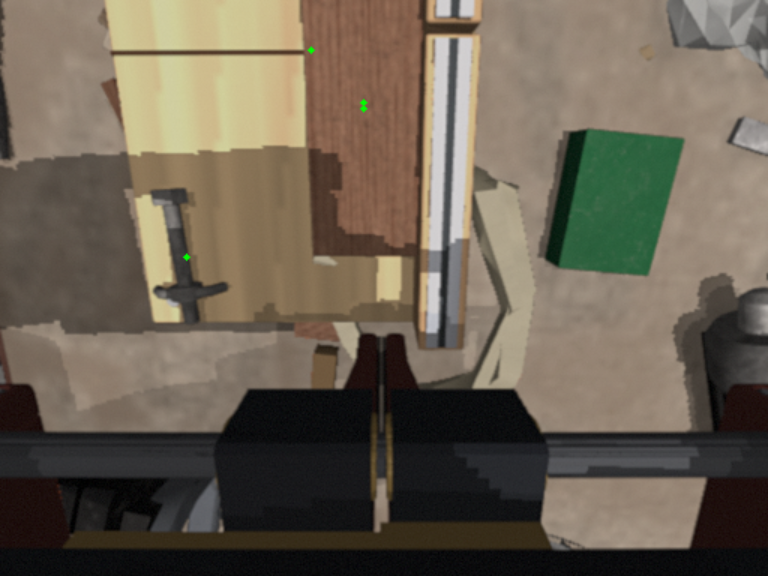

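```bash
python3 - <<'E'
from h import *
np.set_printoptions(precision=1,suppress=True)
f=np.load('last.npz'); im={k:f[k] for k in f.files}; T=im['Tw']
for p,z in [((313,255),75),((418,255),75),((302,20),75),((420,255),87)]: print(p,at_z(im,np.array(p)/1.5,T,z),depth_pt(im,np.array(p)/1.5,T))
E
```

```text
(313, 255) [560.5 105.7  75. ] [560.6 105.8  75.5]
(418, 255) [615.2 107.7  75. ] [614.3 109.4  83.7]
(302, 20) [556.1 213.7  75. ] [556.3 213.3  76.4]
(420, 255) [615.  110.1  87. ] [614.8 110.4  88.5]
```

play_rows --pt "-5 0 -24" --pt "-2 0 -24" --pt "0 0 -22" --pt "0 0 0" --pt "0 5 0" --pt "0 5 0" --pt "0 5 0" --pt "0 5 0" --yaw '[0,0,0,0,0,0,0,0]'

```text
t: 12.12
ee_pos: [586.6, 100.2, 64.2]
orientation: [2.175, 2.265, 0.002]
ft_force: [0.2, -3.0, 2.3]
width: 0.3
grasp_force: 1.5
```

play_rows --pt "0 6 0" --pt "0 6 0" --pt "-1 6 0" --pt "0 6 0" --pt "0 6 0" --pt "-1 6 0" --pt "0 5 0" --pt "0 0 0" --yaw '[0,0,0,0,0,0,0,0]'

```text
t: 12.78
ee_pos: [583.5, 141.7, 62.5]
orientation: [-2.176, -2.266, -0.0]
ft_force: [-0.8, -0.8, 0.4]
width: 0.7
grasp_force: 0.0
```

play_rows --pt "0 3 0" --pt "0 2 0" --pt "0 2 0" --pt "0 1 0" --pt "0 0 0" --yaw '[0,0,0,0,0]'

```text
t: 13.2
ee_pos: [583.5, 148.0, 62.5]
orientation: [2.176, 2.265, -0.002]
ft_force: [0.2, -4.6, -0.4]
width: 0.5
grasp_force: 2.0
```

play_rows --pt "0 2 0" --pt "0 2 0" --pt "0 1 0" --pt "0 0 0" --yaw '[0,0,0,0]'

```text
t: 13.53
ee_pos: [583.2, 148.9, 62.6]
orientation: [2.173, 2.265, -0.009]
ft_force: [1.0, -24.6, 4.5]
width: 0.9
grasp_force: 12.4
```

play_rows --pt "0 -12 0" --pt "0 0 40" --pt "-17 30 15" --pt "-17 30 0" --pt "-17 30 0" --pt "-17 30 0" --pt "-17 30 0" --pt "-16 30 0" --yaw '[0,0,-5,-5,-5,-5,-6,-6]'

```text
t: 14.2
ee_pos: [481.6, 323.0, 117.8]
orientation: [-2.721, -1.569, -0.001]
ft_force: [-0.0, 0.8, 1.0]
width: -0.1
grasp_force: 0.0
```

play_rows --pt "-14 22 0" --pt "0 0 0" --yaw '[0,0]'

```text
t: 14.37
ee_pos: [466.4, 347.2, 117.8]
orientation: [-2.713, -1.581, -0.001]
ft_force: [0.6, -1.0, 0.2]
width: 0.4
grasp_force: 0.0
```

```bash
python3 w.py w6.png; python3 - <<'E'
from h import *
im=viewer.get_image('side'); cv2.imwrite('pics/s2.png',cv2.resize(im['pixels'][150:250,190:310,::-1],None,fx=4,fy=4,interpolation=cv2.INTER_CUBIC))
a=cv2.imread('pics/w6.png'); b=cv2.imread('pics/s2.png'); 
a=cv2.resize(a,(480,360)); cv2.imwrite('pics/c6.png',np.vstack([cv2.resize(a,(480,360))[:200],b[:400]]))
c=np.deg2rad(np.array([150,156,162,168,174,180,186,192,198,204,210,216,222,228,234,240,246]))
u=np.c_[np.cos(c),np.sin(c)];t=np.c_[-u[:,1],u[:,0]]
P=np.array([532,286.7])+84*u-17.5*t
print(np.round(np.c_[np.rad2deg(c),P,np.vstack([[0,0],np.diff(P,axis=0)])],1))
E
```

```text
14.3667 [466.4 347.2 117.8] [ 0.9 -0.5] [ 0.6 -1.   0.2] 0.4240807163168752 [503.1 413.  280.8]
saw_board 0.67 [376.6 255.4] [544.6 217.5   0. ]
far_stop_hinge 0.96 [475.2 155.3] [611.9 320.8  99. ]
near_stop_hinge 0.78 [506.  229.1] [614.8 261.2  99. ]
cam_pivot 0.82 [356.3 234.9] [528.8 283.4  57. ]
[[ 1.500e+02  4.680e+02  3.439e+02  0.000e+00  0.000e+00]
 [ 1.560e+02  4.624e+02  3.369e+02 -5.600e+00 -7.000e+00]
 [ 1.620e+02  4.575e+02  3.293e+02 -4.900e+00 -7.600e+00]
 [ 1.680e+02  4.535e+02  3.213e+02 -4.000e+00 -8.000e+00]
 [ 1.740e+02  4.503e+02  3.129e+02 -3.200e+00 -8.400e+00]
 [ 1.800e+02  4.480e+02  3.042e+02 -2.300e+00 -8.700e+00]
 [ 1.860e+02  4.466e+02  2.953e+02 -1.400e+00 -8.900e+00]
 [ 1.920e+02  4.462e+02  2.864e+02 -4.000e-01 -9.000e+00]
 [ 1.980e+02  4.467e+02  2.774e+02  5.000e-01 -9.000e+00]
 [ 2.040e+02  4.481e+02  2.685e+02  1.400e+00 -8.900e+00]
 [ 2.100e+02  4.505e+02  2.599e+02  2.400e+00 -8.700e+00]
 [ 2.160e+02  4.538e+02  2.515e+02  3.300e+00 -8.400e+00]
 [ 2.220e+02  4.579e+02  2.435e+02  4.100e+00 -8.000e+00]
 [ 2.280e+02  4.628e+02  2.360e+02  4.900e+00 -7.500e+00]
 [ 2.340e+02  4.685e+02  2.290e+02  5.700e+00 -7.000e+00]
 [ 2.400e+02  4.748e+02  2.227e+02  6.400e+00 -6.300e+00]
 [ 2.460e+02  4.818e+02  2.171e+02  7.000e+00 -5.600e+00]]
```

View pics/c6.png

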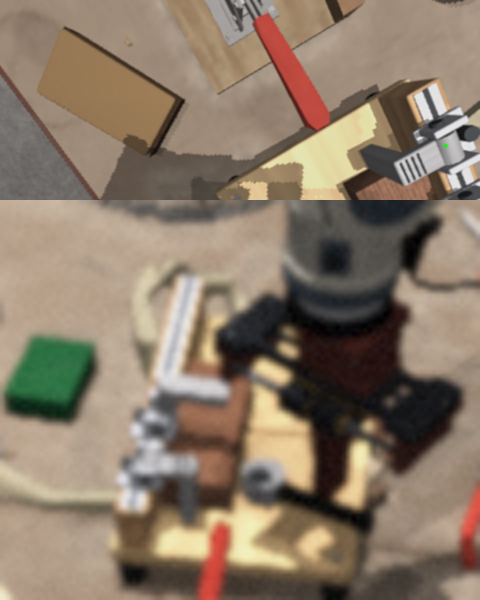

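play_rows --pt "2 -2 -30" --pt "0 0 -27" --pt "0 0 0" --pt "-6 -7 0" --pt "-5 -8 0" --pt "-4 -8 0" --pt "-3 -8 0" --pt "-2 -9 0" --yaw '[0,0,0,6,6,6,6,6]'

```text
t: 15.48
ee_pos: [451.2, 301.5, 61.8]
orientation: [2.21, 2.232, 0.002]
ft_force: [-0.8, 0.5, -0.5]
width: 0.3
grasp_force: 0.6
```

play_rows --pt "-1 -9 0" --pt "-1 -9 0" --pt "1 -9 0" --pt "1 -9 0" --pt "2 -9 0" --pt "3 -8 0" --pt "0 0 0" --yaw '[6,6,6,6,6,6,0]'

```text
t: 16.07
ee_pos: [456.7, 247.6, 61.8]
orientation: [1.416, 2.804, 0.001]
ft_force: [-0.4, 1.4, -0.0]
width: -0.0
grasp_force: 0.0
```

play_rows --pt "2 -4 0" --pt "2 -4 0" --pt "2 -4 0" --pt "2 -4 0" --pt "0 0 0" --yaw '[3,3,3,3,0]'

```text
t: 16.48
ee_pos: [463.7, 234.5, 61.5]
orientation: [-1.123, -2.932, -0.005]
ft_force: [-5.3, 14.5, -2.1]
width: 0.4
grasp_force: 6.9
```

play_rows --pt "2 -2 0" --pt "2 -2 0" --pt "0 0 0" --yaw '[2,1,0]'

```text
t: 16.73
ee_pos: [465.6, 231.5, 61.1]
orientation: [-1.048, -2.956, -0.004]
ft_force: [-12.7, 21.8, -0.5]
width: 0.4
grasp_force: 11.6
```

play_rows --pt "-8 7 0" --pt "-8 7 0" --pt "0 0 40" --pt "0 0 40" --pt "0 0 40" --pt "0 0 40" --pt "30 15 0" --pt "0 0 0" --yaw '[0,0,0,0,0,0,0,0]'

```text
t: 17.4
ee_pos: [487.0, 260.3, 225.9]
orientation: [1.043, 2.954, 0.014]
ft_force: [-0.0, -0.7, 0.9]
width: 0.4
grasp_force: 0.0
```

play_rows --pt "35 5 0" --pt "35 5 0" --pt "35 5 0" --pt "35 5 0" --pt "0 0 0" --yaw '[-5,-5,-5,-5,0]'

```text
t: 17.82
ee_pos: [626.4, 277.8, 220.0]
orientation: [1.55, 2.73, 0.002]
ft_force: [-0.8, -0.4, 0.5]
width: 0.1
grasp_force: 0.0
```

```bash
python3 w.py w7.png
```

```text
17.8167 [626.4 277.8 220. ] [0.9 0.5] [-0.8 -0.4  0.5] 0.12651997291150247 [587.  343.  382.8]
saw_board 0.8 [180.2 172.7] [543.6 222.7   0. ]
board 0.89 [202.5 186.6] [579.6 235.3  45. ]
far_stop_hinge 0.73 [261.  143.4] [609.2 320.2  99. ]
near_stop_hinge 0.57 [232.4 193.1] [610.3 262.1  99. ]
cam_pivot 0.86 [184.7 131.2] [533.1 285.   57. ]
lever_tip 0.58 [104.7 153.7] [468.6 218.3  62. ]
wing_bolt 0.79 [ 83.8 236.8] [480.8  99.2  45. ]
```

View pics/w7.png

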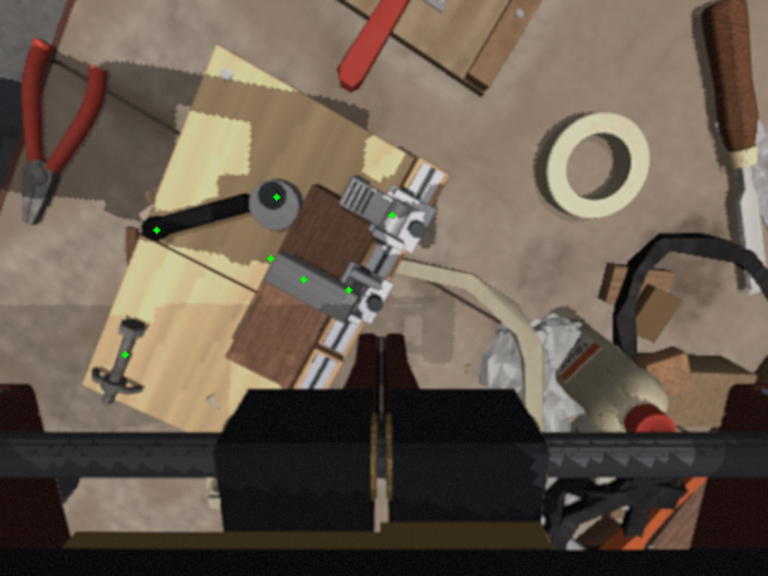

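```bash
python3 - <<'E'
from h import *
np.set_printoptions(precision=1,suppress=True)
f=np.load('last.npz'); im={k:f[k] for k in f.files}; T=im['Tw']
O=np.array([546.6,217.1]);a=np.deg2rad(2.1);Rm=np.array([[np.cos(a),-np.sin(a)],[np.sin(a),np.cos(a)]])
for n,p,z in [('rF',(228,357),75),('rB',(297,388),75),('lF',(316,185),75),('armR',(340,203),103),('armR2',(370,220),103),('armL',(357,177),103),('nearR',(268,275),135),('tip',(153,229),68),('tipneck',(245,206),68)]:
    w=at_z(im,np.array(p)/1.5,T,z); d=depth_pt(im,np.array(p)/1.5,T); print(n,w,(w[:2]-O)@Rm,d)
E
```

```text
rF [559.  160.2  75. ] [ 10.3 -57.3] [559.1 160.9  76.1]
rB [617.3 164.   75. ] [ 68.7 -55.7] [594.5 298.3 306. ]
lF [555.6 309.2  75. ] [12.3 91.7] [554.4 307.9  63. ]
armR [576.9 310.3 103. ] [33.7 92. ] [576.9 310.3 103.1]
armR2 [598.7 310.8 103. ] [55.5 91.7] [598.7 310.8 102.6]
armL [578.1 329.7 103. ] [ 35.6 111.4] [577.6 329.   87.9]
nearR [562.1 255.8 135. ] [16.9 38.1] [561.9 255.4 133.7]
tip [467.8 220.2  68. ] [-78.6   6. ] [467.6 220.   67.4]
tipneck [518.2 269.4  68. ] [-26.5  53.3] [518.4 269.7  69.3]
```

play_rows --pt "-35 -5 0" --pt "-35 -5 0" --pt "-35 -5 0" --pt "-35 -5 0" --pt "-34 -12 0" --pt "0 0 -40" --pt "0 0 -40" --pt "0 0 0" --yaw '[5,5,5,5,0,0,0,0]'

```text
t: 18.88
ee_pos: [443.1, 243.5, 136.2]
orientation: [-1.038, -2.959, 0.01]
ft_force: [-1.5, -0.2, -0.2]
width: 0.6
grasp_force: 0.0
```

play_rows --pt "0 0 -40" --pt "0 0 -39" --pt "0 0 0" --pt "4 -3 0" --pt "4 -3 0" --pt "0 0 0" --yaw '[0,0,0,0,0,0]'

```text
t: 19.38
ee_pos: [458.0, 240.0, 64.5]
orientation: [1.041, 2.961, 0.005]
ft_force: [-0.0, 0.4, -1.1]
width: 0.5
grasp_force: 0.4
```

play_rows --pt "2 -2 0" --pt "2 -2 0" --pt "0 0 0" --yaw '[0,0,0]'

```text
t: 19.63
ee_pos: [460.7, 236.5, 63.9]
orientation: [1.043, 2.962, 0.005]
ft_force: [-4.5, 6.3, 3.4]
width: 0.1
grasp_force: 3.8
```

play_rows --pt "2 -2 0" --pt "2 -2 0" --pt "2 -2 0" --pt "0 0 0" --yaw '[0,0,0,0]'

```text
t: 19.97
ee_pos: [464.7, 231.8, 63.5]
orientation: [-1.044, -2.961, -0.006]
ft_force: [-11.8, 17.8, 2.6]
width: 0.4
grasp_force: 10.2
```

```bash
python3 w.py w8.png
```

```text
19.9667 [464.7 231.8  63.5] [0.6 0.8] [-11.8  17.8   2.6] 0.36735816309972036 [405.8 279.  226.7]
board 0.69 [352.3 331.9] [578.1 236.8  45. ]
cam_pivot 0.74 [381.9 262.8] [533.1 285.   57. ]
wing_bolt 0.57 [132.2 345.5] [482.2  97.6  45. ]
wing_bolt 0.5 [383.6 262.5] [542.7 286.5  45. ]
```

View pics/w8.png

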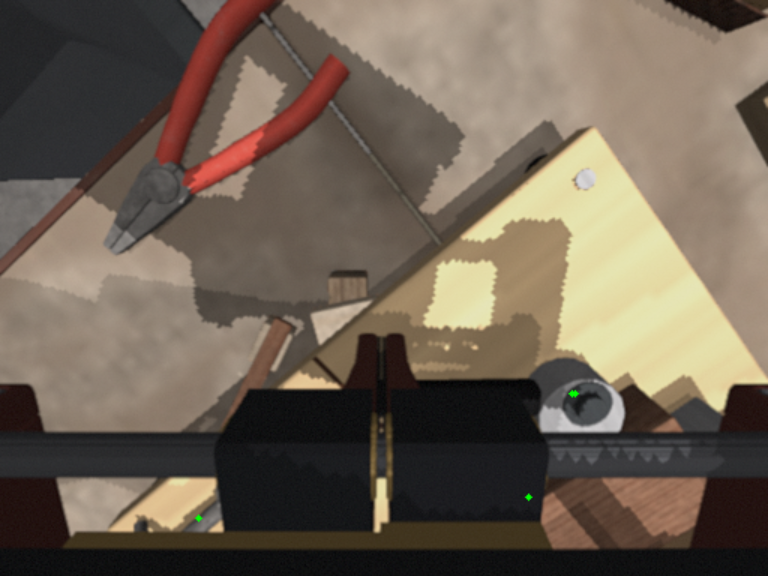

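play_rows --pt "2 -2 0" --pt "2 -2 0" --pt "0 0 0" --pt "0 0 0" --yaw '[0,0,0,0]'

```text
t: 20.7
ee_pos: [467.2, 229.0, 63.3]
orientation: [-1.044, -2.958, -0.006]
ft_force: [-18.9, 26.3, 2.9]
width: 0.3
grasp_force: 15.2
```

play_rows --pt "-3 3 0" --pt "-1 1 0" --pt "0 0 0" --yaw '[0,0,0]'

```text
t: 20.95
ee_pos: [464.4, 232.2, 63.6]
orientation: [-1.043, -2.961, -0.005]
ft_force: [-12.5, 17.5, 3.4]
width: 0.5
grasp_force: 10.3
```

play_rows --pt "-2 2 0" --pt "-1 1 0" --pt "0 0 0" --yaw '[0,0,0]'

```text
t: 21.2
ee_pos: [462.4, 234.5, 63.7]
orientation: [-1.042, -2.963, -0.005]
ft_force: [-8.1, 11.3, 2.9]
width: 0.6
grasp_force: 6.9
```

play_rows --pt "-2 2 0" --pt "-1 1 0" --pt "0 0 0" --yaw '[0,0,0]'

```text
t: 21.45
ee_pos: [460.3, 236.9, 63.8]
orientation: [1.041, 2.963, 0.005]
ft_force: [-3.9, 8.0, 2.5]
width: 0.4
grasp_force: 3.9
```

play_rows --pt "-2 2 0" --pt "0 0 0" --pt "0 0 0" --yaw '[0,0,0]'

```text
t: 21.7
ee_pos: [458.6, 238.3, 63.2]
orientation: [1.041, 2.962, 0.004]
ft_force: [-1.5, 5.1, 3.6]
width: 0.8
grasp_force: 2.4
```

play_rows --pt "-6 6 0" --pt "-4 4 20" --pt "0 0 40" --pt "0 0 40" --pt "0 0 40" --pt "30 15 20" --pt "35 0 0" --pt "0 0 0" --yaw '[0,0,0,0,0,-5,-5,0]'

```text
t: 22.37
ee_pos: [518.7, 263.7, 224.8]
orientation: [1.3, 2.852, 0.01]
ft_force: [-1.3, -0.0, -0.1]
width: 0.6
grasp_force: 0.0
```

play_rows --pt "35 5 0" --pt "35 5 0" --pt "35 5 0" --pt "0 0 0" --yaw '[-5,-5,-5,0]'

```text
t: 22.7
ee_pos: [622.4, 277.6, 221.1]
orientation: [1.664, 2.662, 0.003]
ft_force: [-1.8, 0.2, -0.4]
width: 0.4
grasp_force: 0.0
```

```bash
cat > lev.py <<'E'
from h import *
np.set_printoptions(precision=2,suppress=True)
def lever(f):
    im={k:f[k] for k in f.files}; T=im['Tw']; px=im['pixels'].astype(int); pts=[]
    for r in range(0,384):
        for c in range(0,512):
            if px[r,c].max()<75 and im['range_z'][r,c]>0:
                p=depth_pt(im,(c,r),T)
                if 62<p[2]<73 and 440<p[0]<525 and 195<p[1]<330: pts.append(p[:2])
    pts=np.array(pts); m=pts.mean(0); v=np.linalg.svd(pts-m,full_matrices=False)[2][0]
    if v[0]>0: v=-v
    piv=np.array([532,286.7]); d=m-piv
    a=lambda q:np.deg2rad((np.rad2deg(np.arctan2(q[1],q[0]))%360)-152.1)
    s=(pts-piv)@v
    print(len(pts),'mean',m,'line',a(v),'pivot-mean',a(d),'off-axis of pivot',v[0]*d[1]-v[1]*d[0],'reach',s.max())
lever(np.load('last.npz'))
E
cp last.npz l7.npz; python3 w.py w9.png; python3 lev.py; python3 - <<'E'
from h import *
im=np.load('last.npz')
E
```

```text
22.7 [622.4 277.6 221.1] [0.9 0.4] [-1.8  0.2 -0.4] 0.3611466899940574 [588.4 345.8 384. ]
saw_board 0.8 [185.6 181.4] [546.4 221.1   0. ]
saw_board 0.16 [ 36.2 114.6] [339.9 218.7   0. ]
board 0.89 [207.9 190.1] [579.8 237.6  45. ]
far_stop_hinge 0.67 [260.4 145.4] [609.3 319.1  99. ]
near_stop_hinge 0.84 [238.6 194.8] [611.6 264.   99. ]
cam_pivot 0.74 [184.4 138.1] [532.5 285.2  57. ]
lever_tip 0.79 [107.7 166.6] [467.4 218.6  62. ]
wing_bolt 0.57 [ 94.6 251.5] [480.6  97.1  45. ]
953 mean [491.33 245.39] line 1.3045084235976339 pivot-mean 1.280130127839917 off-axis of pivot -1.4130474735609226 reach 101.08354405944453
```

View pics/w9.png

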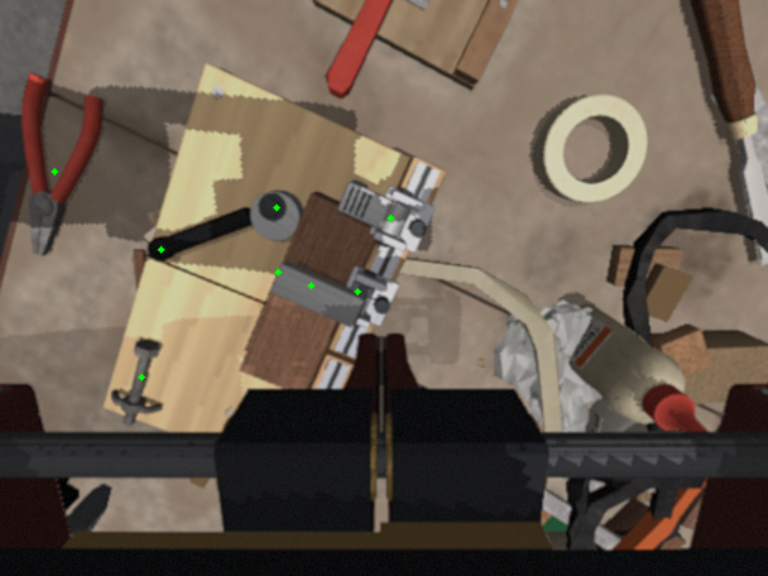

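play_rows --pt "-32 -17 0" --pt "-32 -17 0" --pt "-32 -17 0" --pt "-30 -17 0" --pt "0 0 -40" --pt "0 0 -40" --pt "0 0 -40" --pt "0 0 0" --yaw '[5,5,5,5,4,0,0,0]'

```text
t: 23.77
ee_pos: [486.6, 207.6, 96.0]
orientation: [-1.063, -2.947, 0.012]
ft_force: [-1.0, -0.6, -0.2]
width: 0.5
grasp_force: 0.0
```

play_rows --pt "0 0 -36" --pt "0 0 0" --pt "0 0 0" --yaw '[0,0,0]'

```text
t: 24.02
ee_pos: [491.1, 209.4, 66.2]
orientation: [-1.066, -2.953, 0.002]
ft_force: [0.6, 0.3, -0.0]
width: 0.8
grasp_force: 0.0
```

```bash
sed -i "s/last.npz/l7.npz/" lev.py; python3 lev.py
```

```text
1032 mean [501.96 264.68] line 1.1215697672929266 pivot-mean 1.1194933532923215 off-axis of pivot -0.07734613648166189 reach 98.14433783655406
```

play_rows --pt "-3 3 0" --pt "-2 2 0" --pt "0 0 0" --yaw '[0,0,0]'

```text
t: 24.27
ee_pos: [487.5, 215.4, 67.9]
orientation: [1.066, 2.953, 0.004]
ft_force: [0.2, -0.3, 1.3]
width: 0.6
grasp_force: 0.7
```

play_rows --pt "-1 1 0" --pt "0 0 0" --yaw '[0,0]'

```text
t: 24.43
ee_pos: [486.8, 216.2, 67.3]
orientation: [1.066, 2.953, 0.003]
ft_force: [-0.0, 1.0, 6.6]
width: 0.6
grasp_force: 3.2
```

play_rows --pt "4 -4 0" --pt "0 0 -5" --pt "0 0 0" --pt "-2 2 0" --pt "-1 1 0" --pt "0 0 0" --yaw '[0,0,0,0,0,0]'

```text
t: 24.93
ee_pos: [486.1, 214.5, 60.4]
orientation: [-1.066, -2.954, 0.001]
ft_force: [-0.3, 0.3, -0.0]
width: 0.4
grasp_force: 0.0
```

play_rows --pt "-1 1 0" --pt "-1 1 0" --pt "0 0 0" --yaw '[0,0,0]'

```text
t: 25.18
ee_pos: [484.4, 216.6, 60.6]
orientation: [-1.067, -2.955, 0.0]
ft_force: [-0.6, -0.3, 0.2]
width: 0.4
grasp_force: 0.3
```

play_rows --pt "-1 1 0" --pt "0 0 0" --yaw '[0,0]'

```text
t: 25.35
ee_pos: [483.5, 217.6, 60.6]
orientation: [-1.067, -2.955, 0.0]
ft_force: [0.2, -1.8, -0.2]
width: 0.1
grasp_force: 0.4
```

play_rows --pt "-1 1 0" --pt "0 0 0" --yaw '[0,0]'

```text
t: 25.52
ee_pos: [482.5, 218.5, 60.7]
orientation: [-1.067, -2.955, 0.0]
ft_force: [-0.6, -1.5, 0.3]
width: 0.1
grasp_force: 0.5
```

play_rows --pt "-1 1 0" --pt "-1 1 0" --pt "0 0 0" --yaw '[0,0,0]'

```text
t: 25.77
ee_pos: [480.6, 220.7, 60.7]
orientation: [-1.067, -2.955, -0.0]
ft_force: [-0.0, -1.8, 0.1]
width: 0.7
grasp_force: 0.5
```

```bash
cat > brd.py <<'E'
from h import *
np.set_printoptions(precision=1,suppress=True)
O=np.array([546.6,217.1]);a=np.deg2rad(2.1);Rm=np.array([[np.cos(a),-np.sin(a)],[np.sin(a),np.cos(a)]])
def meas(fn):
    f=np.load(fn); im={k:f[k] for k in f.files}; T=im['Tw']; px=im['pixels'].astype(int); B=[];F=[];D=[]
    for r in range(384):
        for c in range(512):
            if not im['range_z'][r,c]>0: continue
            p=depth_pt(im,(c,r),T); q=(p[:2]-O)@Rm
            if not(-120<q[0]<110 and -170<q[1]<160): continue
            R_,G_,B_=px[r,c]
            if 72<p[2]<79 and R_>1.4*B_ and q[0]<66: B.append(q)
            if 62<p[2]<73 and max(R_,G_,B_)<75 and q[0]<-20: D.append(q)
    B=np.array(B);D=np.array(D)
    fr=[(y,np.min(B[np.abs(B[:,1]-y)<2,0])) for y in range(-50,90,10) if (np.abs(B[:,1]-y)<2).any()]
    lf=[(x,np.max(B[np.abs(B[:,0]-x)<2,1])) for x in range(14,64,6) if (np.abs(B[:,0]-x)<2).any()]
    bk=[(y,np.max(B[np.abs(B[:,1]-y)<2,0])) for y in range(-50,90,10) if (np.abs(B[:,1]-y)<2).any()]
    rt=[(x,np.min(B[np.abs(B[:,0]-x)<2,1])) for x in range(14,64,6) if (np.abs(B[:,0]-x)<2).any()]
    for n,v in (('front',fr),('back',bk),('left',lf),('right',rt)): print(n,np.array(v).T)
    if len(D)>50:
        m=D.mean(0);v=np.linalg.svd(D-m,full_matrices=False)[2][0]; v=v if v[0]<0 else -v
        print('lever',len(D),(np.arctan2(v[1],v[0])%(2*np.pi))-np.deg2rad(150), m)
import sys
meas(sys.argv[1])
E
python3 brd.py last.npz
```

```text
front [[-50.  -40.  -30.  -20.  -10.    0.   10.   40.   50.   60.   70.   80. ]
 [  7.6   7.3   7.9   7.5   8.1   8.4   8.    8.4   8.7   9.6   9.8   8.9]]
back [[-50.  -40.  -30.  -20.  -10.    0.   10.   40.   50.   60.   70.   80. ]
 [ 62.1  64.   64.   64.   62.3  64.   63.9  56.5  56.5  63.9  63.9  63.2]]
left [[ 14.   20.   26.   32.   38.   44.   50.   56.   62. ]
 [ 90.8  90.7  90.7 110.3  86.9  86.8  86.6  86.7 140.4]]
right [[ 14.   20.   26.   32.   38.   44.   50.   56.   62. ]
 [-58.6 -58.8 -59.3 -59.1 -59.6 -58.7 -56.2 -53.  -51.5]]
lever 959 1.5490555771360488 [-54.8  27.5]
```

play_rows --pt "7 -7 0" --pt "0 0 40" --pt "5 -4 10" --pt "8 -8 0" --pt "10 -8 0" --pt "10 -8 0" --pt "0 0 0" --yaw '[0,-7,-7,-7,-7,-7,-7]'

```text
t: 26.35
ee_pos: [523.3, 184.4, 111.3]
orientation: [2.063, 2.368, 0.003]
ft_force: [0.4, -0.1, -0.1]
width: -0.0
grasp_force: 0.0
```

play_rows --pt "10 -3 0" --pt "0 0 0" --pt "0 0 -24" --pt "0 0 -24" --pt "0 0 0" --pt "4 0 0" --pt "4 0 0" --pt "0 0 0" --yaw '[-4,0,0,0,0,0,0,0]'

```text
t: 27.02
ee_pos: [540.8, 182.9, 64.1]
orientation: [2.135, 2.302, 0.004]
ft_force: [0.7, -0.3, 1.1]
width: 0.4
grasp_force: 0.0
```

play_rows --pt "2 0 0" --pt "2 0 0" --pt "2 0 0" --pt "2 0 0" --pt "0 0 0" --yaw '[0,0,0,0,0]'

```text
t: 27.43
ee_pos: [547.2, 182.5, 62.9]
orientation: [2.137, 2.303, 0.001]
ft_force: [-0.2, 0.6, -0.3]
width: 0.1
grasp_force: 0.0
```

play_rows --pt "2 0 0" --pt "1 0 0" --pt "0 0 0" --yaw '[0,0,0]'

```text
t: 27.68
ee_pos: [548.1, 182.3, 62.4]
orientation: [-2.136, -2.301, 0.005]
ft_force: [-5.4, 0.7, 4.8]
width: 0.2
grasp_force: 2.7
```

play_rows --pt "2 0 0" --pt "2 0 0" --pt "0 0 0" --yaw '[0,0,0]'

```text
t: 27.93
ee_pos: [548.2, 182.0, 61.9]
orientation: [-2.133, -2.297, 0.014]
ft_force: [-16.3, 1.9, 12.5]
width: 0.3
grasp_force: 8.4
```

play_rows --pt "-14 0 0" --pt "0 0 40" --pt "10 -14 8" --pt "22 -20 0" --pt "20 -15 0" --pt "0 0 0" --yaw '[0,0,0,0,0,0]'

```text
t: 28.43
ee_pos: [595.6, 131.5, 111.7]
orientation: [2.137, 2.299, 0.005]
ft_force: [0.1, 1.2, 0.6]
width: 0.4
grasp_force: 0.0
```

```bash
python3 w.py w10.png|head -1; python3 brd.py last.npz
```

```text
28.4333 [595.6 131.5 111.7] [1.  0.1] [0.1 1.2 0.6] 0.4374474805780776 [589.  207.1 274.6]
front [[-50.  -40.  -30.  -20.  -10.    0.   10.   20.   30.   40. ]
 [  9.3   9.4   9.6   8.9   9.    9.2   9.3   8.7   8.7   9.1]]
back [[-50.  -40.  -30.  -20.  -10.    0.   10.   20.   30.   40. ]
 [ 64.1  64.   64.   64.   63.6  64.   63.9  64.   57.8  57.8]]
left [[14.  20.  26.  32.  38.  44.  50.  56.  62. ]
 [45.9 46.2 46.1 46.3 46.4 46.7 46.8 47.3 27.7]]
right [[  14.    20.    26.    32.    38.    44.    50.    56.    62. ]
 [ -59.3  -59.   -58.8  -59.2  -59.   -58.9  -58.7  -59.4 -109.7]]
lever 3098 1.785223641779964 [-62.3  25.5]
```

play_rows --pt "-4 0 -25" --pt "0 0 -25" --pt "0 0 0" --pt "0 5 0" --pt "0 5 0" --pt "0 3 0" --pt "0 0 0" --yaw '[0,0,0,0,0,0,0]'

```text
t: 29.42
ee_pos: [588.6, 147.5, 62.0]
orientation: [2.135, 2.303, 0.003]
ft_force: [0.0, 0.2, -0.2]
width: 0.3
grasp_force: 0.0
```

play_rows --pt "0 2 0" --pt "0 2 0" --pt "0 1 0" --pt "0 0 0" --yaw '[0,0,0,0]'

```text
t: 29.75
ee_pos: [588.5, 148.6, 62.0]
orientation: [2.133, 2.301, -0.003]
ft_force: [0.7, -17.0, 5.9]
width: 0.7
grasp_force: 8.5
```

play_rows --pt "0 -12 0" --pt "0 0 40" --pt "-23 22 10" --pt "-23 22 0" --pt "-23 22 0" --pt "-23 22 0" --pt "-23 22 0" --pt "-23 22 0" --yaw '[0,0,5,5,5,5,5,5]'

```text
t: 30.42
ee_pos: [448.8, 272.4, 111.4]
orientation: [1.463, 2.78, 0.002]
ft_force: [0.1, 1.1, -0.5]
width: 0.4
grasp_force: 0.0
```

play_rows --pt "0 0 0" --pt "0 0 -25" --pt "0 0 -25" --pt "0 0 0" --yaw '[0,0,0,0]'

```text
t: 30.75
ee_pos: [448.0, 270.3, 58.0]
orientation: [-1.468, -2.775, 0.006]
ft_force: [-0.7, -0.6, -0.3]
width: 0.8
grasp_force: 0.0
```

play_rows --pt "1 -8 0" --pt "2 -8 0" --pt "3 -7 0" --pt "2 -4 0" --pt "2 -4 0" --pt "0 0 0" --yaw '[3,3,3,2,2,0]'

```text
t: 31.25
ee_pos: [461.0, 239.9, 61.9]
orientation: [1.145, 2.925, 0.002]
ft_force: [0.1, -0.3, 0.3]
width: 0.2
grasp_force: 0.0
```

play_rows --pt "2 -2 0" --pt "2 -2 0" --pt "0 0 0" --yaw '[1,1,0]'

```text
t: 31.5
ee_pos: [463.6, 236.4, 61.1]
orientation: [-1.092, -2.945, 0.0]
ft_force: [-3.8, 3.0, 3.0]
width: 0.2
grasp_force: 2.0
```

play_rows --pt "2 -2 0" --pt "2 -2 0" --pt "0 0 0" --yaw '[1,1,0]'

```text
t: 31.75
ee_pos: [466.0, 233.0, 60.7]
orientation: [-1.041, -2.961, 0.001]
ft_force: [-9.0, 8.0, 4.7]
width: 0.5
grasp_force: 6.2
```

play_rows --pt "2 -2 0" --pt "2 -2 0" --pt "0 0 0" --yaw '[1,1,0]'

```text
t: 32.0
ee_pos: [468.5, 229.9, 60.5]
orientation: [-0.989, -2.975, 0.001]
ft_force: [-14.7, 14.9, 5.8]
width: 0.0
grasp_force: 10.9
```

play_rows --pt "2 -2 0" --pt "2 -2 0" --pt "0 0 0" --yaw '[1,1,0]'

```text
t: 32.25
ee_pos: [470.8, 227.0, 60.2]
orientation: [-0.937, -2.989, 0.0]
ft_force: [-20.7, 23.5, 7.0]
width: 0.5
grasp_force: 15.9
```

play_rows --pt "-2 2 0" --pt "-1 1 0" --pt "0 0 0" --yaw '[0,0,0]'

```text
t: 32.5
ee_pos: [468.5, 229.2, 60.4]
orientation: [-0.937, -2.991, 0.002]
ft_force: [-17.1, 17.5, 7.0]
width: 0.6
grasp_force: 12.1
```

play_rows --pt "-2 2 0" --pt "-1 1 0" --pt "0 0 0" --yaw '[0,0,0]'

```text
t: 32.75
ee_pos: [466.4, 231.5, 60.5]
orientation: [-0.937, -2.993, 0.002]
ft_force: [-13.7, 11.5, 6.9]
width: 0.4
grasp_force: 8.6
```

play_rows --pt "-3 3 0" --pt "0 0 0" --pt "0 0 0" --yaw '[0,0,0]'

```text
t: 33.0
ee_pos: [464.4, 234.1, 60.6]
orientation: [-0.937, -2.995, 0.002]
ft_force: [-9.5, 6.9, 4.1]
width: 0.5
grasp_force: 5.8
```

play_rows --pt "-3 3 0" --pt "0 0 0" --pt "0 0 0" --yaw '[0,0,0]'

```text
t: 33.25
ee_pos: [462.6, 236.7, 60.6]
orientation: [-0.936, -2.997, 0.001]
ft_force: [-5.0, 3.5, 1.5]
width: 0.8
grasp_force: 2.9
```

play_rows --pt "-3 3 0" --pt "-8 8 0" --pt "0 0 40" --pt "0 0 40" --pt "0 0 40" --pt "30 15 40" --pt "35 0 0" --pt "35 5 0" --yaw '[0,0,0,0,0,-6,-6,-6]'

```text
t: 33.92
ee_pos: [548.7, 265.7, 216.2]
orientation: [1.398, 2.808, 0.007]
ft_force: [0.3, 0.3, -0.4]
width: 0.8
grasp_force: 0.0
```

play_rows --pt "35 5 0" --pt "35 5 0" --pt "0 0 0" --yaw '[-6,-6,0]'

```text
t: 34.17
ee_pos: [622.0, 275.5, 212.7]
orientation: [1.688, 2.646, 0.006]
ft_force: [-0.9, -0.4, -0.2]
width: 0.3
grasp_force: 0.0
```

```bash
python3 w.py w11.png; python3 brd.py last.npz; sed -i "s/l7.npz/last.npz/" lev.py; python3 lev.py
```

```text
34.1667 [622.  275.5 212.7] [0.9 0.4] [-0.9 -0.4 -0.2] 0.31588816527539215 [589.1 344.2 375.5]
saw_board 0.89 [184.7 185.6] [547.4 217.6   0. ]
board 0.82 [207.1 194.8] [580.7 233.4  45. ]
far_stop_hinge 0.8 [262.5 142.9] [610.2 321.2  99. ]
near_stop_hinge 0.84 [239.1 197.1] [612.  262.8  99. ]
near_stop_hinge 0.58 [181.5 139.7] [539.4 291.6  99. ]
cam_pivot 0.7 [183.1 139.2] [533.2 284.8  57. ]
lever_tip 0.67 [104.5 172.1] [468.3 215.5  62. ]
wing_bolt 0.63 [ 95.  259.2] [483.8  94.   45. ]
front [[-50.  -40.  -30.  -20.  -10.    0.   10.   40.   50.   60.   70.   80. ]
 [  8.7   9.1   9.1   9.3   8.8   8.9   9.    9.2   8.9   9.8  10.    8.8]]
back [[-50.  -40.  -30.  -20.  -10.    0.   10.   40.   50.   60.   70.   80. ]
 [ 55.8  64.   64.   64.1  63.3  64.   63.   56.7  56.8  63.9  63.9  63.9]]
left [[ 14.   20.   26.   32.   38.   44.   50.   56.   62. ]
 [ 90.4  90.4  90.3  87.6  86.8  86.9  86.9  87.2 138. ]]
right [[ 14.   20.   26.   32.   38.   44.   50.   56.   62. ]
 [-58.8 -59.7 -59.5 -58.8 -57.1 -55.1 -51.6 -49.5 -47.1]]
lever 993 1.5305002302087467 [-52.6  26.7]
986 mean [493.46 244.05] line 1.3490912165568139 pivot-mean 1.3229014609185699 off-axis of pivot -1.5053417540928358 reach 99.97039716421477
```

play_rows --pt "-32 -17 0" --pt "-32 -17 0" --pt "-32 -17 0" --pt "-30 -15 0" --pt "0 0 -40" --pt "0 0 -40" --pt "0 0 -35" --pt "0 0 0" --yaw '[5,5,5,5,4,0,0,0]'

```text
t: 35.23
ee_pos: [486.1, 206.8, 92.8]
orientation: [-1.09, -2.939, 0.01]
ft_force: [-1.4, -0.3, -0.1]
width: 0.4
grasp_force: 0.0
```

play_rows --pt "0 0 -38" --pt "0 0 0" --pt "-2 2 0" --pt "-1 1 0" --pt "0 0 0" --yaw '[0,0,0,0,0]'

```text
t: 35.65
ee_pos: [488.7, 212.3, 62.1]
orientation: [1.092, 2.943, 0.004]
ft_force: [-0.3, 0.3, -0.1]
width: 0.4
grasp_force: 0.0
```

play_rows --pt "-1 1 0" --pt "0 0 0" --yaw '[0,0]'

```text
t: 35.82
ee_pos: [487.7, 213.1, 61.5]
orientation: [1.092, 2.943, 0.004]
ft_force: [1.5, -0.2, 0.4]
width: 0.4
grasp_force: 0.4
```

play_rows --pt "-1 1 0" --pt "0 0 0" --yaw '[0,0]'

```text
t: 35.98
ee_pos: [486.2, 213.8, 60.4]
orientation: [1.092, 2.944, 0.002]
ft_force: [1.0, -0.8, 0.7]
width: 0.3
grasp_force: 0.5
```

play_rows --pt "5 -5 0" --pt "0 0 40" --pt "-10 10 10" --pt "-12 15 0" --pt "-12 15 0" --pt "-12 15 -10" --pt "0 0 -38" --pt "0 0 0" --yaw '[0,0,0,0,0,0,0,0]'

```text
t: 36.65
ee_pos: [441.0, 262.5, 57.2]
orientation: [-1.089, -2.941, 0.01]
ft_force: [-1.7, -1.3, 0.1]
width: 0.6
grasp_force: 0.0
```

play_rows --pt "3 -6 0" --pt "4 -5 0" --pt "4 -5 0" --pt "3 -3 0" --pt "3 -3 0" --pt "3 -3 0" --pt "0 0 0" --yaw '[0,0,2,0,0,2,0]'

```text
t: 37.23
ee_pos: [465.4, 238.0, 62.7]
orientation: [0.991, 2.981, 0.002]
ft_force: [-2.0, 2.1, 1.5]
width: 0.6
grasp_force: 1.2
```

play_rows --pt "3 -3 0" --pt "3 -3 0" --pt "3 -3 0" --pt "3 -3 0" --pt "0 0 0" --pt "0 0 0" --yaw '[2,2,2,2,0,0]'

```text
t: 37.73
ee_pos: [471.9, 228.7, 61.7]
orientation: [-0.784, -3.033, -0.001]
ft_force: [-21.0, 22.7, 8.0]
width: 0.2
grasp_force: 14.9
```

play_rows --pt "3 -2 0" --pt "3 -2 0" --pt "0 0 0" --pt "0 0 0" --yaw '[2,2,0,0]'

```text
t: 38.07
ee_pos: [474.4, 225.3, 61.2]
orientation: [-0.677, -3.052, 0.001]
ft_force: [-31.5, 31.3, 12.6]
width: 0.6
grasp_force: 21.3
```

play_rows --pt "3 -2 0" --pt "3 -2 0" --pt "0 0 0" --pt "0 0 0" --yaw '[2,2,0,0]'

```text
t: 38.4
ee_pos: [476.9, 222.0, 60.8]
orientation: [-0.57, -3.067, 0.002]
ft_force: [-42.8, 39.9, 17.2]
width: 0.5
grasp_force: 28.0
```

play_rows --pt "-3 3 0" --pt "-2 2 0" --pt "0 0 0" --yaw '[0,0,0]'

```text
t: 38.65
ee_pos: [473.5, 225.2, 61.1]
orientation: [-0.568, -3.072, 0.005]
ft_force: [-35.3, 24.6, 16.3]
width: 0.6
grasp_force: 22.0
```

play_rows --pt "-3 3 0" --pt "-2 2 0" --pt "0 0 0" --yaw '[0,0,0]'

```text
t: 38.9
ee_pos: [470.3, 228.8, 61.1]
orientation: [-0.567, -3.075, 0.007]
ft_force: [-27.4, 15.2, 12.7]
width: 0.5
grasp_force: 15.8
```

```bash
cat > snap.py <<'E'
from h import *
import sys
a=np.mean([viewer.get_image('side')['pixels'].astype(float) for _ in range(3)],0)
b=np.mean([viewer.get_image('scene')['pixels'].astype(float) for _ in range(3)],0)
np.savez(sys.argv[1],a=a,b=b); print(ctrl.get_obs()['ft_force'])
E
python3 snap.py A.npz
```

```text
[-27.5096709   14.76902859  13.57134263]
```

play_rows --pt "-5 5 0" --pt "-5 5 0" --pt "-5 5 0" --pt "0 0 0" --yaw '[0,0,0,0]'

```text
t: 39.53
ee_pos: [463.5, 244.1, 62.1]
orientation: [0.565, 3.089, 0.001]
ft_force: [0.4, 1.2, -0.8]
width: 0.5
grasp_force: 0.0
```

```bash
python3 snap.py B.npz; python3 - <<'E'
from h import *
A=np.load('A.npz');B=np.load('B.npz')
im=viewer.get_image('side');ims=viewer.get_image('scene')
O=np.array([546.6,217.1]);a=np.deg2rad(2.1);Rm=np.array([[np.cos(a),-np.sin(a)],[np.sin(a),np.cos(a)]])
def proj(im,p):
    T=np.linalg.inv(np.array(im['T'])); q=T[:3,:3]@p+T[:3,3]; K=np.array([[im['fx'],0,im['cx']],[0,im['fy'],im['cy']],[0,0,1.]])
    return cv2.projectPoints(np.array([[q[0],-q[1],-q[2]]]),np.zeros(3),np.zeros(3),K,np.array(im['dist_coeffs'],float))[0].ravel()
P={'farblock':(72,102,105),'boardL':(38,75,75),'boardR':(38,-55,75),'near':(60,32,130),'fenceR':(75,-130,87),'disc':(-8,76,67),'levermid':(-45,30,68)}
for cam,k,i in (('side','a',im),('scene','b',ims)):
    for n,l in P.items():
        w=np.r_[O+Rm@np.array(l[:2]),l[2]]; c,r=proj(i,w)
        w2=np.r_[O+Rm@(np.array(l[:2])+[0,10]),l[2]]; w1=np.r_[O+Rm@(np.array(l[:2])+[10,0]),l[2]]
        h=8; s=np.s_[int(r)-h:int(r)+h,int(c)-h:int(c)+h]
        g=lambda X:cv2.cvtColor(X[s].astype(np.float32),cv2.COLOR_RGB2GRAY)
        sh,re=cv2.phaseCorrelate(g(A[k]),g(B[k]),cv2.createHanningWindow((16,16),cv2.CV_32F))
        print(cam,n,np.round([c,r],0),'shift',np.round(sh,2),round(re,2),'px/10mm y',np.round(proj(i,w2)-[c,r],1),'x',np.round(proj(i,w1)-[c,r],1))
E
```

```text
[-0.01463495 -1.02361431 -0.19065864]
side farblock [226. 215.] shift [0.01 0.1 ] 0.98 px/10mm y [-0.6  2.2] x [-3.2 -0.3]
side boardL [238. 217.] shift [-0.    0.33] 0.99 px/10mm y [-0.5  2.1] x [-3.1 -0.3]
side boardR [244. 191.] shift [ 0.07 -0.13] 1.01 px/10mm y [-0.4  1.9] x [-2.9 -0.3]
side near [233. 194.] shift [-0.03  0.11] 0.99 px/10mm y [-0.5  2. ] x [-3.1 -0.3]
side fenceR [237. 174.] shift [-0.07 -0.07] 1.0 px/10mm y [-0.4  1.7] x [-2.8 -0.2]
side disc [253. 220.] shift [-0.03 -0.04] 0.91 px/10mm y [-0.4  2.2] x [-3.1 -0.3]
side levermid [266. 212.] shift [0.55 1.77] 1.04 px/10mm y [-0.3  2.1] x [-3.1 -0.3]
scene farblock [228. 157.] shift [0.17 0.43] 0.57 px/10mm y [-2.6 -1. ] x [ 2.1 -1.3]
scene boardL [228. 173.] shift [-0.39  0.67] 0.68 px/10mm y [-2.6 -1. ] x [ 2.2 -1.4]
scene boardR [264. 188.] shift [-0.12  0.14] 0.93 px/10mm y [-2.9 -1.2] x [ 2.1 -1.6]
scene near [244. 158.] shift [0.09 0.13] 0.96 px/10mm y [-2.8 -1. ] x [ 2.1 -1.4]
scene fenceR [294. 187.] shift [ 0.14 -0.05] 0.97 px/10mm y [-3.1 -1.2] x [ 1.9 -1.6]
scene disc [218. 182.] shift [2.98 1.77] 0.38 px/10mm y [-2.6 -1.1] x [ 2.3 -1.5]
scene levermid [222. 193.] shift [2.03 4.89] 0.7 px/10mm y [-2.8 -1.2] x [ 2.3 -1.6]
```

play_rows --pt "-5 5 0" --pt "0 0 40" --pt "0 0 40" --pt "0 0 40" --pt "30 10 40" --pt "35 0 0" --pt "35 5 0" --pt "35 5 0" --yaw '[0,0,0,-5,-7,-7,-7,-7]'

```text
t: 40.6
ee_pos: [589.5, 267.2, 215.7]
orientation: [1.427, 2.797, 0.003]
ft_force: [0.0, 0.1, -0.6]
width: 0.8
grasp_force: 0.0
```

play_rows --pt "30 5 0" --pt "0 0 0" --yaw '[-7,0]'

```text
t: 40.77
ee_pos: [622.7, 272.5, 214.2]
orientation: [1.596, 2.703, 0.004]
ft_force: [-1.4, -0.4, 0.6]
width: 0.3
grasp_force: 0.0
```

```bash
python3 w.py w12.png | egrep "lever|cam|stop|wing|^[0-9]"; python3 brd.py last.npz; python3 lev.py
```

```text
40.7667 [622.7 272.5 214.2] [0.9 0.5] [-1.4 -0.4  0.6] 0.34629588092591373 [585.4 338.8 377.1]
near_stop_hinge 0.79 [238.  189.2] [608.8 265.4  99. ]
cam_pivot 0.92 [184.4 130.5] [530.3 284.4  57. ]
lever_tip 0.72 [105.7 155.9] [467.3 219.   62. ]
wing_bolt 0.64 [ 88.1 245.5] [482.2  94.6  45. ]
wing_bolt 0.36 [184.5 131.2] [528.7 281.8  45. ]
front [[-50.  -40.  -30.  -20.  -10.    0.   10.   40.   50.   60.   70.   80. ]
 [  8.7   9.1   9.1   8.8   9.2   9.2   9.1   9.3   9.1  10.    9.9   9.1]]
back [[-50.  -40.  -30.  -20.  -10.    0.   10.   40.   50.   60.   70.   80. ]
 [ 64.   64.1  64.   64.1  63.4  64.   64.   56.9  56.9  64.   63.9  63.9]]
left [[ 14.   20.   26.   32.   38.   44.   50.   56.   62. ]
 [ 90.3  90.5  90.5  88.8  87.1  87.5  87.5  87.6 140.8]]
right [[ 14.   20.   26.   32.   38.   44.   50.   56.   62. ]
 [-58.4 -59.6 -58.9 -59.3 -59.2 -59.4 -59.4 -58.8 -55.4]]
lever 1029 1.5979912879164995 [-52.8  25.6]
1016 mean [493.29 243.83] line 1.3489019716785393 pivot-mean 1.3233201520988158 off-axis of pivot -1.4773944314942469 reach 100.2017249016636
```

```bash
python3 - <<'E'
from h import *
np.set_printoptions(precision=1,suppress=True,linewidth=160)
piv=np.array([532,286.7])
for fn in ('l7.npz','last.npz'):
    f=np.load(fn); im={k:f[k] for k in f.files}; T=im['Tw']; px=im['pixels'].astype(int)
    P=[]
    for r in range(384):
        for c in range(512):
            if px[r,c].max()<75 and im['range_z'][r,c]>0:
                p=depth_pt(im,(c,r),T)
                if 64<p[2]<73 and 430<p[0]<530 and 190<p[1]<330: P.append(p)
    P=np.array(P); th=np.deg2rad(150+2.1)+1.30; u=np.array([np.cos(th),np.sin(th)]); t=np.array([-u[1],u[0]])
    s=(P[:,:2]-piv)@u; o=(P[:,:2]-piv)@t
    for a in range(10,105,8):
        m=(s>=a)&(s<a+8)
        if m.sum()>3: print(fn,a,m.sum(),'off min/max',o[m].min(),o[m].max(),'z',P[m,2].mean())
E
```

```text
l7.npz 10 102 off min/max -9.52874416614284 11.552771865583221 z 66.72596018160642
l7.npz 18 209 off min/max -5.950373493652649 10.547757773277626 z 68.00718297908355
l7.npz 26 95 off min/max -5.639292091105762 1.6480807690833081 z 67.38990620882662
l7.npz 34 39 off min/max -4.944775217552181 -3.231551089131659 z 65.86528910981883
l7.npz 42 38 off min/max -4.281913087573482 -2.4241473899724197 z 65.71399188271685
l7.npz 50 38 off min/max -3.451658288166117 -1.8486486909095576 z 65.54473220981268
l7.npz 58 36 off min/max -2.717365254308166 -1.2041036231185855 z 65.6229960070152
l7.npz 66 14 off min/max -1.73718932306997 -0.8752222067438361 z 65.50746631307702
l7.npz 74 36 off min/max -23.965537878633594 -23.08735633196672 z 69.11529886029837
l7.npz 82 72 off min/max -23.925035995349187 -21.019786745453903 z 69.13192068214079
l7.npz 90 52 off min/max -23.05339498987058 -22.04539142691575 z 69.0122818079455
last.npz 18 88 off min/max -6.23280985130988 7.297045642651622 z 68.35324778897944
last.npz 26 101 off min/max -5.989936847163885 7.2986723246752385 z 68.59826155159357
last.npz 34 98 off min/max -5.97350011143801 7.648318008865896 z 68.59772752419671
last.npz 42 95 off min/max -5.647789327027466 7.668807442850431 z 68.73910818292222
last.npz 50 96 off min/max -5.061777379072593 7.999988989420231 z 68.66870373385855
last.npz 58 92 off min/max -5.07633195244828 8.372066090449996 z 68.60681575358248
last.npz 66 98 off min/max -4.745681491445261 8.718702775131563 z 68.78380815078276
last.npz 74 90 off min/max -4.431239832697669 8.726717192020223 z 68.70643176003945
last.npz 82 107 off min/max -5.394909914818273 10.761526423223007 z 68.7521020650841
last.npz 90 104 off min/max -6.088100511856492 11.06820814435642 z 69.06216331268345
last.npz 98 14 off min/max -1.8072797338603888 7.3934303183977805 z 68.54677673056484
```

play_rows --pt "-32 -16 0" --pt "-32 -16 0" --pt "-32 -16 0" --pt "-30 -14 0" --pt "0 0 -40" --pt "0 0 -40" --pt "0 0 -35" --pt "0 0 -38" --yaw '[5,5,5,5,0,0,0,0]'

```text
t: 41.83
ee_pos: [492.2, 209.8, 61.3]
orientation: [1.091, 2.944, 0.003]
ft_force: [0.8, -0.3, -0.3]
width: 0.3
grasp_force: 0.0
```

play_rows --pt "0 0 0" --pt "0 0 0" --pt "-3 3 0" --pt "0 0 0" --pt "0 0 0" --yaw '[0,0,0,0,0]'

```text
t: 42.25
ee_pos: [490.5, 213.5, 63.8]
orientation: [1.091, 2.943, 0.004]
ft_force: [-0.3, -0.4, -0.0]
width: 0.3
grasp_force: 0.0
```

play_rows --pt "-1 1 0" --pt "0 0 0" --yaw '[0,0]'

```text
t: 42.42
ee_pos: [489.2, 214.2, 62.9]
orientation: [1.092, 2.943, 0.003]
ft_force: [0.8, 0.1, 1.8]
width: 0.5
grasp_force: 0.6
```

play_rows --pt "-1 1 0" --pt "0 0 0" --yaw '[0,0]'

```text
t: 42.58
ee_pos: [487.5, 214.9, 61.9]
orientation: [1.092, 2.945, 0.001]
ft_force: [1.7, -0.0, 1.6]
width: 0.4
grasp_force: 0.5
```

play_rows --pt "-1 1 0" --pt "0 0 0" --yaw '[0,0]'

```text
t: 42.75
ee_pos: [486.1, 215.7, 61.3]
orientation: [1.093, 2.945, 0.0]
ft_force: [0.8, -0.2, 1.5]
width: 0.7
grasp_force: 0.5
```

play_rows --pt "6 -6 0" --pt "0 0 40" --pt "-10 10 10" --pt "-12 15 0" --pt "-12 15 0" --pt "-12 15 -10" --pt "0 0 -39" --pt "0 0 0" --yaw '[0,0,0,0,0,0,0,0]'

```text
t: 43.42
ee_pos: [442.2, 263.4, 57.5]
orientation: [-1.088, -2.941, 0.011]
ft_force: [-0.9, -0.0, -0.2]
width: 0.4
grasp_force: 0.0
```

play_rows --pt "3 -6 0" --pt "4 -5 0" --pt "4 -5 0" --pt "3 -3 0" --pt "3 -3 0" --pt "3 -3 0" --pt "2 -2 0" --pt "0 0 0" --yaw '[0,0,0,0,0,0,0,0]'

```text
t: 44.08
ee_pos: [468.2, 237.9, 63.1]
orientation: [-1.095, -2.944, -0.002]
ft_force: [-5.0, 5.2, 5.6]
width: 0.2
grasp_force: 3.7
```

play_rows --pt "2 -2 0" --pt "2 -2 0" --pt "0 0 0" --pt "0 0 0" --pt "0 0 0" --pt "0 0 0" --pt "0 0 0" --pt "0 0 0" --yaw '[0,0,0,0,0,0,0,0]'

```text
t: 44.75
ee_pos: [470.3, 235.3, 62.8]
orientation: [-1.093, -2.942, -0.001]
ft_force: [-12.3, 14.3, 6.0]
width: 0.5
grasp_force: 8.9
```

play_rows --pt "2 -2 0" --pt "1 -1 0" --pt "0 0 0" --pt "0 0 0" --yaw '[0,0,0,0]'

```text
t: 45.08
ee_pos: [472.0, 233.3, 62.6]
orientation: [-1.093, -2.939, -0.002]
ft_force: [-17.6, 22.0, 6.9]
width: 0.5
grasp_force: 13.6
```

play_rows --pt "0 0 0" --pt "0 0 0" --pt "0 0 0" --pt "0 0 0" --pt "0 0 0" --pt "0 0 0" --pt "0 0 0" --pt "0 0 0" --yaw '[0,0,0,0,0,0,0,0]'

```text
t: 45.75
ee_pos: [472.0, 233.3, 62.6]
orientation: [-1.093, -2.939, -0.002]
ft_force: [-17.7, 22.9, 7.6]
width: 0.4
grasp_force: 13.5
```

play_rows --pt "-1 1 0" --pt "-1 1 0" --pt "-1 1 0" --pt "0 0 0" --yaw '[0,0,0,0]'

```text
t: 46.08
ee_pos: [470.1, 235.4, 62.8]
orientation: [-1.092, -2.942, -0.001]
ft_force: [-12.1, 15.5, 6.6]
width: 0.4
grasp_force: 9.3
```

play_rows --pt "-1 1 0" --pt "-1 1 0" --pt "-1 1 0" --pt "0 0 0" --yaw '[0,0,0,0]'

```text
t: 46.42
ee_pos: [468.3, 237.6, 63.0]
orientation: [-1.093, -2.944, -0.001]
ft_force: [-7.4, 7.2, 6.5]
width: 0.6
grasp_force: 5.3
```

play_rows --pt "-1 1 0" --pt "-1 1 0" --pt "-1 1 0" --pt "-1 1 0" --pt "-1 1 0" --pt "-1 1 0" --pt "-1 1 0" --pt "0 0 0" --yaw '[0,0,0,0,0,0,0,0]'

```text
t: 47.08
ee_pos: [462.0, 243.6, 62.2]
orientation: [-1.093, -2.945, 0.0]
ft_force: [0.0, -0.4, -0.0]
width: 0.5
grasp_force: 0.0
```

play_rows --pt "-5 5 0" --pt "-8 8 0" --pt "0 0 40" --pt "0 0 40" --pt "0 0 40" --pt "30 10 38" --pt "35 0 0" --pt "35 5 0" --yaw '[0,0,0,0,-5,-5,-5,-5]'

```text
t: 47.75
ee_pos: [545.7, 271.5, 217.7]
orientation: [1.59, 2.706, 0.007]
ft_force: [0.5, 0.2, 0.8]
width: 0.5
grasp_force: 0.0
```

play_rows --pt "35 5 0" --pt "35 5 0" --pt "0 0 0" --yaw '[-5,0,0]'

```text
t: 48.0
ee_pos: [619.1, 281.4, 214.1]
orientation: [1.705, 2.636, 0.005]
ft_force: [-0.4, 0.4, 1.1]
width: 0.3
grasp_force: 0.0
```

```bash
python3 w.py w13.png | egrep "lever|cam|stop|wing|^[0-9]"; python3 brd.py last.npz; python3 lev.py
```

```text
48.0 [619.1 281.4 214.1] [0.9 0.4] [-0.4  0.4  1.1] 0.2924885116451353 [587.2 350.5 377. ]
far_stop_hinge 0.57 [261.6 150.6] [610.  320.1  99. ]
near_stop_hinge 0.93 [238.6 203.4] [611.1 262.1  99. ]
cam_pivot 0.77 [183.7 141.8] [531.5 289.2  57. ]
lever_tip 0.61 [108.3 182. ] [470.8 213.4  62. ]
lever_tip 0.55 [181.2 143.1] [530.4 287.7  62. ]
wing_bolt 0.94 [ 99.6 262.5] [484.5  98.3  45. ]
wing_bolt 0.29 [ 35.7 125.4] [371.5 235.8  45. ]
front [[-50.  -40.  -30.  -20.  -10.    0.   10.   40.   50.   60.   70.   80. ]
 [  8.7   9.    8.7   9.1   9.3   8.9   8.7   9.1   9.1   9.4  10.1   9.2]]
back [[-50.  -40.  -30.  -20.  -10.    0.   10.   40.   50.   60.   70.   80. ]
 [ 40.9  63.6  64.   63.2  63.5  63.9  59.5  56.7  56.8  63.9  63.9  61.4]]
left [[ 14.   20.   26.   32.   38.   44.   50.   56.   62. ]
 [ 90.3  90.3  90.6  87.4  86.2  86.3  86.2  86.3 139.8]]
right [[ 14.   20.   26.   32.   38.   44.   50.   56.   62. ]
 [-59.1 -56.9 -53.9 -51.6 -49.5 -47.5 -44.8 -42.1 -39.9]]
lever 963 1.5085301217869964 [-52.5  27. ]
958 mean [493.49 244.14] line 1.3459107629996538 pivot-mean 1.3223304470588209 off-axis of pivot -1.3533532939004687 reach 99.50048176654211
```

```bash
python3 -c "
from workcell import ticket
print(ticket.close_job())"
```

```text
the job is handed in; nothing more can be done
None
```

I handed the job in at about 48 s. The far stop is down, the near stop is still up, and the board is flat against the fence with its left end at the far stop. The cam is pushed round against the board, but I'm not sure it's firmly jammed: each time I let go, the lever sprang back to about 1.33 rad. When I tested it before the last push, about 1.5 N was enough to move it back.

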